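Ballast the isolation platform with the steel risers

TASK

Some of the identical black riser blocks standing on the optical table are steel, the others aluminium; only their weight tells. With the platform still empty, park it by pushing the sprung plunger of the levelling valve fully down to its stop, holding it there for a second and letting it spring back; then feel the weight of each riser and put every steel one on the isolation platform as ballast and every aluminium one in the grey tray, each standing flat inside the rim with its holes up, not stacked. When all of them are away, float the platform with one more full push of the plunger, held for a second and released, and leave the screwdriver, the lens mount and the jar where they are.

Things in the scene. Friction and masses are not known exactly. Their poses are not given: they have to be found in the camera images.
- riser_a: Black riser block, 90 x 32 x 36 mm (own x long, y wide, z tall), square edges, two bolt holes in the top; it stands on the table, holes up. Origin at the centre of its underside. Either solid steel (about 0.81 kg, 0.74 to 0.88) or solid aluminium (about 0.28 kg, 0.23 to 0.33); both have the same black finish, so only weight tells. Four to six of these risers are there; any others are absent (None).
- riser_b: Black riser block, 90 x 32 x 36 mm (own x long, y wide, z tall), square edges, two bolt holes in the top; it stands on the table, holes up. Origin at the centre of its underside. Either solid steel (about 0.81 kg, 0.74 to 0.88) or solid aluminium (about 0.28 kg, 0.23 to 0.33); both have the same black finish, so only weight tells. Four to six of these risers are there; any others are absent (None).
- riser_c: Black riser block, 90 x 32 x 36 mm (own x long, y wide, z tall), square edges, two bolt holes in the top; it stands on the table, holes up. Origin at the centre of its underside. Either solid steel (about 0.81 kg, 0.74 to 0.88) or solid aluminium (about 0.28 kg, 0.23 to 0.33); both have the same black finish, so only weight tells. Four to six of these risers are there; any others are absent (None).
- riser_d: Black riser block, 90 x 32 x 36 mm (own x long, y wide, z tall), square edges, two bolt holes in the top; it stands on the table, holes up. Origin at the centre of its underside. Either solid steel (about 0.81 kg, 0.74 to 0.88) or solid aluminium (about 0.28 kg, 0.23 to 0.33); both have the same black finish, so only weight tells. Four to six of these risers are there; any others are absent (None).
- riser_e: Black riser block, 90 x 32 x 36 mm (own x long, y wide, z tall), square edges, two bolt holes in the top; it stands on the table, holes up. Origin at the centre of its underside. Either solid steel (about 0.81 kg, 0.74 to 0.88) or solid aluminium (about 0.28 kg, 0.23 to 0.33); both have the same black finish, so only weight tells. Four to six of these risers are there; any others are absent (None).
- riser_f: Black riser block, 90 x 32 x 36 mm (own x long, y wide, z tall), square edges, two bolt holes in the top; it stands on the table, holes up. Origin at the centre of its underside. Either solid steel (about 0.81 kg, 0.74 to 0.88) or solid aluminium (about 0.28 kg, 0.23 to 0.33); both have the same black finish, so only weight tells. Four to six of these risers are there; any others are absent (None).
- platform: Isolation platform, fixed: bare aluminium deck with small holes on four round rubber mounts, 164 x 244 mm over all (own x by y), bounded by a steel rim 7 mm thick that stands 10 mm above the deck. It stands left or right of the risers. Origin on the table under its centre; z up.
- deck (a point): Centre of the platform's deck surface, 36 mm above the table; axes as the platform's. Inside the rim the deck is 150 mm (x) by 230 mm (y), room for three risers side by side, their length along x.
- tray: Shallow grey plastic tray, fixed, 164 x 244 mm over all (own x by y), rim 7 mm thick and 10 mm above its floor, on the other side from the platform. Origin on the table under its centre; z up.
- tray_floor (a point): Centre of the tray's floor, 6 mm above the table; axes as the tray's. Inside the rim the floor is 150 mm (x) by 230 mm (y).
- valve: Levelling valve of the platform, fixed: grey box 70 x 70 x 34 mm with a brass collar (to 40 mm high) and a dark round plunger cap on top, at the far left or far right of the risers. Origin on the table under its centre.
- plunger_cap (a point): Centre of the top of the round plunger cap (34 mm across, 12 mm thick), 76 mm above the table when up; it moves down with the plunger.
- plunger (a joint): Plunger travel in m: 0 up, 0.020 fully down at its stop. Its spring takes 4 N to start and 14 N at the stop, and returns it by itself.
- bolted_post: Steel post, 27 mm across and 54 mm high, bolted to the table among the risers. Origin under its centre.
- bolted_stub: Steel stub, 30 mm across and 26 mm high, bolted to the table among the risers. Origin under its centre.
- detector: Black detector box, fixed, 65 x 65 x 50 mm, on the side away from the valve. Origin under its centre.
- driver: Red-handled screwdriver, 150 mm, lying crosswise just beyond the risers; leave alone.
- lens_mount: Small black lens mount, 40 x 40 mm foot, 48 mm high, standing just beyond the risers; leave alone.
- jar: Small orange jar, 40 mm across and 45 mm high, standing just beyond the risers; leave alone.
Not all that is in view belongs to the job. Leave any pink or white look-alike of the riser_b alone. Leave any blue or yellow look-alike of the riser_f alone.

How it is judged:
By the outcome, as a careful person would: the job done as asked, in the order asked, and still so for the second after the job is handed in, with the robot touching nothing.
Of riser_a, riser_b, riser_c, riser_d, riser_e, riser_f only 4 to 6 are there at a start; the rules pass over those that are not, and their reading is None.
At some moment in a run one of riser_a, riser_b, riser_c, riser_d, riser_e, riser_f may be knocked a few centimetres aside while the robot is not near it.
It also fails if it takes over 210 s, if anything falls off the work surface, if the arm or the gripper's body presses on something with over 40 N, if the wrist force passes 120 N, or if a joint passes its speed limit or range.

ROBOT

A 7-joint arm with a two-finger parallel gripper is mounted at the origin on the work surface. World frame = base frame: x ahead of the robot, y to its left, z up, the work surface at z = 0. Lengths are in m, angles in rad, forces in N, time in s.
With the tool pointing down it reaches from about 0.35 to 0.9 m from the base axis. Payload 7.2 kg.
Tool frame: the origin (TCP) lies midway between the tips of the shut fingers; the grasp point (between the pads) lies env.grasp_offset behind it (env.grasp_offset is the distance from the TCP to the grasp point, in m); y points along the fingers, x is the direction in which the jaws open and shut, and the axes are right-handed (so a half turn about y gives the same grasp; the last joint's range is limited). The gripper opens to 88 mm and grips with 3 to 60 N. Pads are 20 mm wide; open, the fingers measure 115 mm over their backs; the gripper's body (75 mm by 178 mm) begins 61 mm behind the grasp point.
Start: joints at [1.137, 0.411, -0.013, 1.596, 0.006, 1.134, -0.082], TCP at [0.224, -0.584, 0.223] pointing down, gripper open.
Joint ranges: [-2.95, 2.95], [-0.29, 1.99], [-1.47, 1.44], [0.14, 2.54], [-1.03, 4.17], [0.13, 1.85], [-2.86, 2.86]. Speed limits (rad/s): [2.39, 2.39, 3.01, 3.01, 3.14, 3.14, 3.14].

INTERFACE

Orientations are given as a unit quaternion [w, x, y, z].
In Python, from rig import sensors, vision, close_job, env gives the robot as it stands.
- The arm moves only by the tool arm_command, never from a script. Its argument "steps" is a list of rows, each an object of numbers: "x", "y", "z": the shift along the tool's x, y, z in cm; "ax", "ay", "az": the turn, a rotation vector about the tool's x, y, z in degrees; "claw": the closure, from 0 (fully open) to 1 (shut). A call has 1 to 5 rows; each row shifts and turns the commanded pose from where the row before left it, along the tool's axes as they then stand; what a row does not reach is not made up. A row lasts 1/12 s, in which the tool goes at most 41.7 mm and 7.16 degrees, less where a joint would pass 70% of its speed; a pose out of reach is approached as far as the arm can. A call with a gripper value outside its range is refused whole. The fingers move at their own pace and stop on an object; "grip_force" is the grip in N (left out, the last holds). Time passes only in rows, so rows that do not move let the fingers close. It gives the time, the measured TCP pose, the force and the opening at its end, in the units of the state.
- sensors.state(): the state, without advancing time (a new reading comes with each control period).
- vision.get_image(name): name is "scene" or "top" or "wrist"; returns a dict with "frame" (420x560x3 uint8, blue, green, red), "range_z" (420x560 float32, m along the optical axis (not along the pixel's ray), 0 where there is no reading), "fovy" (degrees; the focal length in pixels is half the picture's height over the tangent of half this angle, whatever the lens; pixels are square), "cx", "cy" (the principal point, pixels), "R" (3x3) and "t" (3): a world point X has camera coordinates R X + t; the wrist camera has in their place "hand_eye" (4x4, takes a point from camera to tool coordinates, whose origin is the TCP and whose axes are the tool frame's). Camera axes: x right, y down, z forward; pixel columns grow to the right and rows downward; lengths in m; the calibration is good to about 2 mm. The wrist camera is an equidistant fisheye: a pixel r from the principal point sees the ray r / f radians off the axis. A picture is of the moment at which its call begins: read the wrist's pose just before it.
- close_job(): hands the job in, once; it reports no verdict.
The state is a dict: "time": time; "joint_positions": joint angles; "joint_velocities": joint speeds; "effort": joint torques, N m; "eef_pos": TCP position; "ee_rot": TCP orientation; "contact_force": force on the tool from outside, world axes, zero at the start; "moment": the same for the moment, N m; "width": finger opening in m.
Only numpy, scipy, OpenCV 4.12 (cv2) and the standard library are available. Lean on these libraries where they do the work, as an engineer would, in place of code of your own. Each camera call takes 0.05 s, during which the arm holds its last target.

## Working session

There is one attempt and no reset: what is moved stays moved. The work goes in short steps, Python scripts to look and compute and a tool call to move; the robot and the scene stay as the last step left them, time stands still between calls to the robot, and variables do not carry over. Pictures are saved under pics/ and viewed, and the job is handed in when it is done.

Besides the shell and the picture viewer there is one more tool, called after ">>>" as name(argument=value, ...), one argument or row to a line, values as JSON. arm_command: Moves the arm, as the interface text tells. Its arguments: {"type":"object","properties":{"steps":{"type":"array","items":{"type":"object","properties":{"x":{"type":"number"},"y":{"type":"number"},"z":{"type":"number"},"ax":{"type":"number"},"ay":{"type":"number"},"az":{"type":"number"},"claw":{"type":"number"}}}},"grip_force":{"type":"number"}},"required":["steps"]}

```bash
mkdir -p pics; ls; python3 - <<'E'
from rig import sensors, vision, env
import cv2
print(env.grasp_offset, [a for a in dir(env) if a[0]!='_'])
s=sensors.state()
for k,v in s.items(): print(k,v)
for n in ("scene","top","wrist"):
    d=vision.get_image(n); cv2.imwrite(f"pics/{n}0.png",d["frame"])
    print(n,d["fovy"],d["cx"],d["cy"],d.get("R"),d.get("t"),d.get("hand_eye"))
E
```

```text
pics
0.0187 ['Unreachable', 'grasp_offset']
time 0.0
joint_positions [ 1.13681424  0.41190682 -0.01272267  1.59706016  0.00559834  1.13432111
 -0.08220316]
joint_velocities [-0.00032856 -0.00042549  0.00049122 -0.00046067 -0.0003833  -0.00099117
  0.0005675 ]
effort [-2.89215714e-04 -5.87968612e+01  6.41329587e-01 -2.91081601e+01
 -5.38696256e-02  1.82946055e-02  1.72240893e-04]
eef_pos [ 0.22332658 -0.58317371  0.22179813]
ee_rot [ 0.58290257 -0.58230446  0.40122029 -0.40021044]
contact_force [-0.1495248   0.11038663  0.73042614]
moment [-0.01279079 -0.01051528 -0.00801908]
width 0.08766781824137736
scene 49.4048147152402 282.015465937852 216.54967721941648 [[ 0.73033408  0.68285439  0.01794478]
 [ 0.53648284 -0.55712754 -0.63387307]
 [-0.42284548  0.47256617 -0.77322889]] [-0.38567355 -0.25979602  1.29452515] None
top 49.463502011413 275.11641210585395 208.21329519798618 [[ 0.00462801 -0.99992711 -0.01115152]
 [-0.99600678 -0.00361503 -0.08920442]
 [ 0.08915761  0.01151982 -0.99595091]] [0.0082461  0.53670986 1.10892278] None
wrist 65.70646984690485 276.7216804621307 214.54903034501066 None None [[ 9.99999536e-01  6.14332730e-04  7.42353881e-04 -1.20730726e-03]
 [-5.60032810e-04 -2.56387642e-01  9.66573879e-01 -1.61623922e-01]
 [ 7.84128331e-04 -9.66573846e-01 -2.56387179e-01  6.98017854e-02]
 [ 0.00000000e+00  0.00000000e+00  0.00000000e+00  1.00000000e+00]]
```

View pics/top0.png

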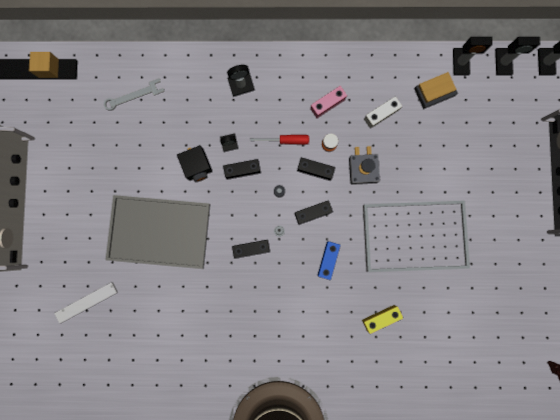

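View pics/scene0.png

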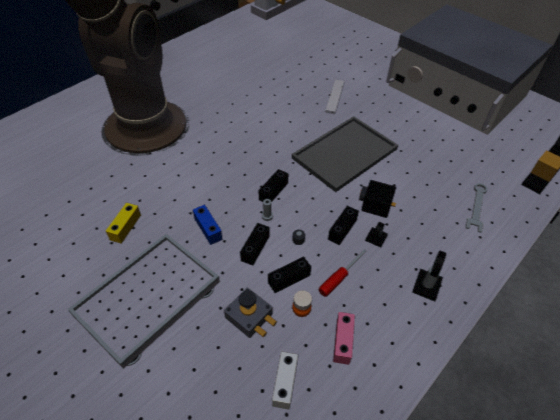

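```bash
python3 - <<'E'
from rig import sensors
from scipy.spatial.transform import Rotation as R
q=sensors.state()["ee_rot"]
print(R.from_quat([q[1],q[2],q[3],q[0]]).as_matrix().round(3))
E
```

```text
[[ 0.358 -0.     0.934]
 [-0.934  0.001  0.358]
 [-0.001 -1.    -0.   ]]
```

```bash
cat > h.py <<'E'
from rig import sensors, vision
import numpy as np, cv2
from scipy.spatial.transform import Rotation as Ro
def cloud(n="top"):
    d=vision.get_image(n); D=d["range_z"]; H,W=D.shape
    f=H/2/np.tan(np.radians(d["fovy"])/2)
    u,v=np.meshgrid(np.arange(W),np.arange(H))
    C=np.stack([(u-d["cx"])/f*D,(v-d["cy"])/f*D,D],-1)
    return d,(C-d["t"])@d["R"], D>0
def pose():
    s=sensors.state();q=s["ee_rot"]
    return s,np.array(s["eef_pos"]),Ro.from_quat([q[1],q[2],q[3],q[0]]).as_matrix()
def risers():
    d,P,ok=cloud(); g=d["frame"].max(-1)
    m=(ok&(P[...,2]>.022)&(P[...,2]<.12)&(P[...,0]>.3)&(P[...,0]<.95)).astype(np.uint8)
    n,L,S,c=cv2.connectedComponentsWithStats(m)
    for i in range(1,n):
        if S[i,4]<60: continue
        q=P[L==i]; zt=np.percentile(q[:,2],90)
        t=q[q[:,2]>zt-.008]
        r=cv2.minAreaRect((t[:,:2]*1000).astype(np.float32))
        (cx,cy),(w,h),a=r
        if w<h: w,h,a=h,w,a+90
        col=np.median(d["frame"][L==i],0)
        print("px",c[i].round(),"xy",round(cx/1000,4),round(cy/1000,4),"LxW",round(w),round(h),"ang",round((a+90)%180-90,1),"zt",round(zt,4),"bgr",col)
E
python3 -c "
from h import *
risers()
d,P,ok=cloud()
for a in [(160,232),(416,237),(368,167),(160,250),(440,245)]: print(a,P[a[1],a[0]].round(4))
print(P[300,200])
f=d['frame'];cv2.imwrite('pics/crop1.png',cv2.resize(f[120:280,100:300],None,fx=4,fy=4,interpolation=cv2.INTER_CUBIC)[:600,:800])
cv2.imwrite('pics/crop2.png',cv2.resize(f[120:280,280:480],None,fx=4,fy=4,interpolation=cv2.INTER_CUBIC)[:600,:800])
"
```

```text
px [471.  51.] xy 0.9123 -0.4663 LxW 53 17 ang 72.6 zt 0.116 bgr [ 8. 18. 31.]
px [517.  51.] xy 0.913 -0.5758 LxW 53 19 ang 69.8 zt 0.1141 bgr [31. 32. 30.]
px [554.  54.] xy 0.9199 -0.6643 LxW 21 9 ang 19.0 zt 0.0911 bgr [41. 43. 42.]
px [43. 64.] xy 0.8999 0.5997 LxW 54 51 ang -88.3 zt 0.0595 bgr [ 64. 121. 154.]
px [239.  74.] xy 0.8606 0.1006 LxW 42 16 ang -76.0 zt 0.1113 bgr [34. 34. 32.]
px [437.  87.] xy 0.8446 -0.3973 LxW 82 51 ang -67.0 zt 0.0352 bgr [ 66. 125. 159.]
px [329. 101.] xy 0.8082 -0.1233 LxW 91 33 ang -55.6 zt 0.0391 bgr [151. 130. 189.]
px [383. 111.] xy 0.7815 -0.2605 LxW 92 33 ang -57.1 zt 0.039 bgr [189.5 192.  191.5]
px [556. 142.] xy 0.7617 -0.6561 LxW 10 8 ang 14.4 zt 0.064 bgr [30. 30. 31.]
px [ 11. 196.] xy 0.5504 0.6332 LxW 327 40 ang 0.0 zt 0.1009 bgr [73. 78. 81.]
px [295. 139.] xy 0.7121 -0.0376 LxW 73 21 ang -89.9 zt 0.0274 bgr [ 33.  36. 159.]
px [330. 141.] xy 0.7029 -0.126 LxW 35 35 ang 16.3 zt 0.0482 bgr [192. 197. 196.]
px [228. 140.] xy 0.7059 0.1289 LxW 31 14 ang -75.4 zt 0.0494 bgr [24. 25. 25.]
px [194. 164.] xy 0.6435 0.2096 LxW 77 65 ang
[... 210 characters left out ...]
 0.6362 -0.0909 LxW 89 32 ang 74.0 zt 0.039 bgr [44. 45. 46.]
px [280. 190.] xy 0.5811 -0.0002 LxW 25 25 ang -44.0 zt 0.0271 bgr [68.  65.  64.5]
px [314. 212.] xy 0.5266 -0.0846 LxW 90 32 ang -69.8 zt 0.0388 bgr [49. 51. 51.]
px [416. 236.] xy 0.4689 -0.3319 LxW 247 164 ang -87.8 zt 0.0451 bgr [158. 152. 154.]
px [251. 249.] xy 0.4358 0.0695 LxW 90 32 ang -79.5 zt 0.039 bgr [46. 47. 48.]
px [329. 260.] xy 0.4088 -0.122 LxW 90 32 ang -15.9 zt 0.0389 bgr [183. 100.  59.]
(160, 232) [0.477  0.3001 0.0074]
(416, 237) [ 0.4665 -0.3337  0.0346]
(368, 167) [ 0.6314 -0.2111  0.0764]
(160, 250) [0.4319 0.2992 0.0063]
(440, 245) [ 0.4473 -0.3913  0.0352]
[3.08011901e-01 1.97249498e-01 2.53559017e-04]
```

View pics/wrist0.png

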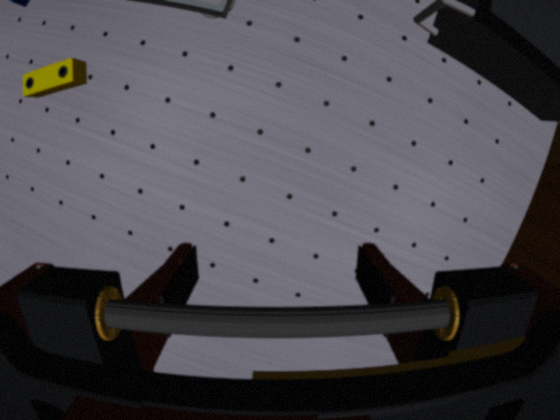

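View pics/crop1.png

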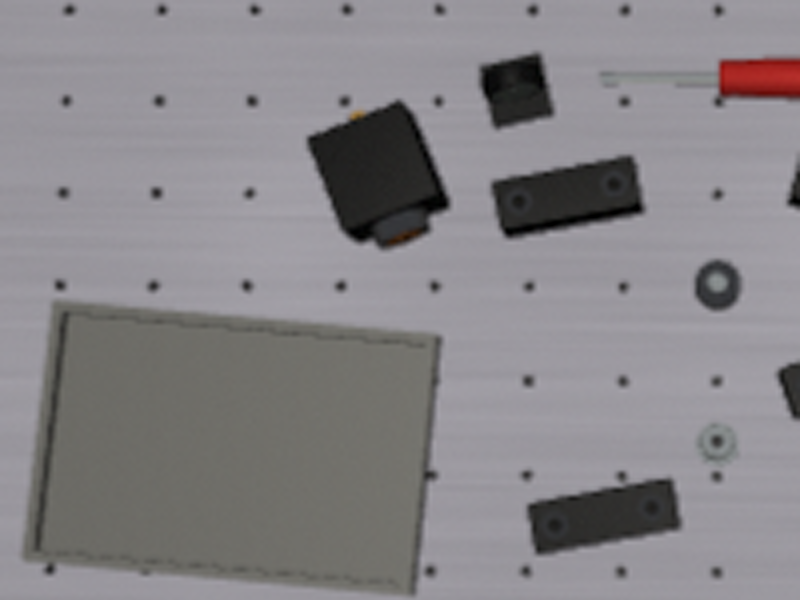

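View pics/crop2.png

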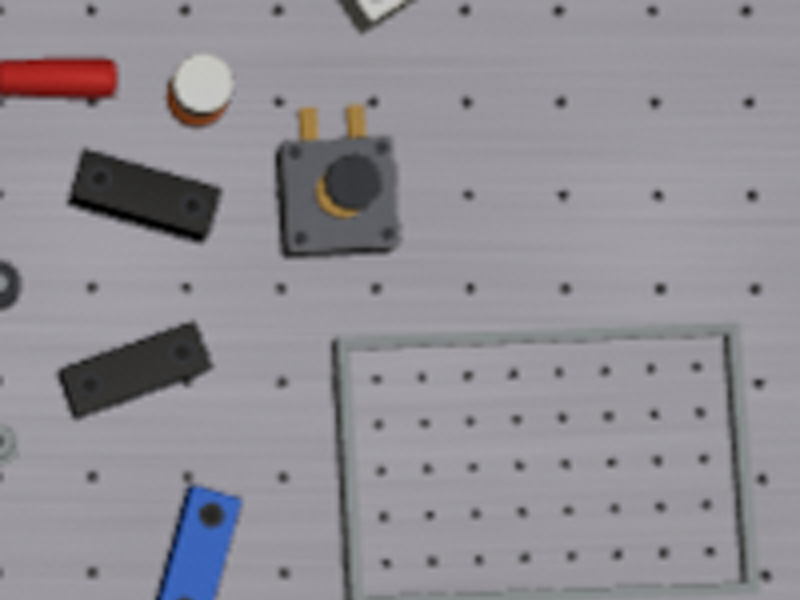

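```bash
python3 - <<'E'
from h import *
d,P,ok=cloud()
# tray: rim points
for nm,lo,hi,yr in (("tray",.011,.022,(.12,.5)),("plat",.040,.06,(-.55,-.15))):
    m=ok&(P[...,2]>lo)&(P[...,2]<hi)&(P[...,0]>.35)&(P[...,0]<.575)&(P[...,1]>yr[0])&(P[...,1]<yr[1])
    m=m.astype(np.uint8); n,L,S,c=cv2.connectedComponentsWithStats(m,connectivity=8)
    i=1+np.argmax(S[1:,4]); q=P[L==i]
    print(nm,S[i],np.median(q[:,2]),cv2.minAreaRect((q[:,:2]*1000).astype(np.float32)))
# post
u,v=279,230
print(P[222:238,272:287,2].round(3)); print(P[230,279])
def px(u,v,z):
    f=210/np.tan(np.radians(d["fovy"])/2); r=d["R"].T@np.array([(u-d["cx"])/f,(v-d["cy"])/f,1]); o=-d["R"].T@d["t"]
    return o+r*(z-o[2])/r[2]
print("post",px(279.5,230,.054))
E
```

```text
tray [106 195 104  74 975] 0.016164959161115128 ((478.1142578125, 304.3769836425781), (245.42213439941406, 164.173095703125), 85.12908935546875)
plat [ 364  201  106   71 1079] 0.04589150430798636 ((468.81549072265625, -331.7693176269531), (164.22348022460938, 246.14442443847656), 2.5153582096099854)
[[ 3.000e-03  1.000e-03  2.000e-03  2.000e-03  4.000e-03  2.000e-03
  -3.000e-03 -4.000e-03  1.000e-03  1.000e-03  2.000e-03  0.000e+00
  -2.000e-03  1.000e-03  2.000e-03]
 [ 1.000e-03 -1.000e-03  1.000e-03  1.000e-03  2.000e-03  1.000e-03
  -3.000e-03 -2.000e-03  2.000e-03 -3.000e-03  2.000e-03  1.000e-03
   2.000e-03  3.000e-03  1.000e-03]
 [-0.000e+00  1.000e-03  3.000e-03 -4.000e-03 -0.000e+00 -1.000e-03
   1.000e-03 -1.000e-03 -0.000e+00 -0.000e+00  1.152e+00 -6.000e-03
   2.000e-03  0.000e+00 -3.000e-03]
 [-1.000e-03 -2.000e-03  1.000e-03  3.000e-03 -1.000e-03  3.000e-03
   1.000e-03 -1.000e-03  0.000e+00  1.000e-03 -3.000e-03 -0.000e+00
   3.000e-03 -4.000e-03  2.000e-03]
 [-3.000e-03 -3.000e-03 -3.000e-03  0.000e+00  0.000e+00  7.000e-03
   1.100e-02  5.200e-02  1.000e-02  8.000e
[... 1332 characters left out ...]
2
   4.900e-02  5.200e-02  5.200e-02  3.400e-02  1.000e-02  8.000e-03
   3.000e-03  4.000e-03 -2.000e-03]
 [-2.000e-03 -2.000e-03 -1.000e-03  1.000e-03  6.000e-03  8.000e-03
   6.000e-03  8.000e-03  7.000e-03  6.000e-03  1.100e-02 -2.000e-03
  -1.000e-03 -0.000e+00  3.000e-03]
 [ 0.000e+00  1.000e-03 -4.000e-03  0.000e+00 -2.000e-03 -1.000e-03
   1.300e-02  8.000e-03  7.000e-03 -0.000e+00 -2.000e-03  2.000e-03
   1.000e-03  2.000e-03  1.000e-03]
 [-1.000e-03  1.000e-03  1.000e-03 -1.000e-03  2.000e-03 -1.000e-03
   1.000e-03  2.000e-03  4.000e-03  1.000e-03 -1.000e-03  1.000e-03
   2.000e-03 -1.000e-03  1.000e-03]]
[0.48136424 0.00051959 0.05339965]
post [ 0.48134429 -0.0006863   0.054     ]
```

```bash
cat >> h.py <<'E'
def go(x,y,z,psi=None,mz=None):
    s,p,M=pose(); yaw=np.degrees(np.arctan2(M[1,0],M[0,0]))
    t=0 if psi is None else (psi-yaw+180)%360-180
    c,sn=np.cos(np.radians(yaw+t)),np.sin(np.radians(yaw+t))
    # tilt check
    d=np.array([x,y,z])-p
    tx=d[0]*c+d[1]*sn; tz=-d[0]*sn*-1*-1 if 0 else (d[0]*(-sn)+d[1]*c)
    # tool z = x cross y, y=-Z
    zx=np.cross([c,sn,0],[0,0,-1]); tz=d@zx
    print("p",p.round(4),"yaw",round(yaw,1),"tilt",M[2].round(3),"F",np.array(s["contact_force"]).round(2),"w",round(s["width"],4),"t",s["time"])
    print("turn ay=%.1f (rows %.1f) then x=%.2f y=%.2f z=%.2f cm rows %.1f"%(-t,abs(t)/7,tx*100,-d[2]*100,tz*100,np.linalg.norm(d)/.04))
E
python3 -c "
from h import *
go(.635,-.2115,.12)"
```

```text
p [ 0.2235 -0.5835  0.2224] yaw -69.0 tilt [-0.001 -1.    -0.   ] F [-0.06  0.32  0.03] w 0.0881 t 0.3
turn ay=0.0 (rows 0.0) then x=-20.02 y=10.24 z=51.74 cm rows 14.1
```

>>> arm_command(
  steps=[
    {"x":-1.4,"z":3.5,"claw":1},
    {"x":-1.4,"z":3.5,"claw":1},
    {"x":-1.4,"z":3.5,"claw":1},
    {"x":-1.4,"z":3.5,"claw":1},
    {"x":-1.4,"z":3.5,"claw":1},
  ],
  grip_force=20,
)

```text
validation failed for argument at $.st...
```

>>> arm_command(
  steps=[
    {"x":-1.4,"z":3.5,"claw":1},
    {"x":-1.4,"z":3.5,"claw":1},
    {"x":-1.4,"z":3.5,"claw":1},
    {"x":-1.4,"z":3.5,"claw":1},
    {"x":-1.4,"z":3.5,"claw":1},
  ],
)

```text
validation failed for argument at $.st...
```

```bash
python3 -c "
from h import *
go(.635,-.2115,.09)"
```

```text
p [ 0.2235 -0.5835  0.2224] yaw -69.0 tilt [-0.001 -1.    -0.   ] F [-0.06  0.32  0.03] w 0.0881 t 0.3
turn ay=0.0 (rows 0.0) then x=-20.02 y=13.24 z=51.74 cm rows 14.3
```

>>> arm_command(
  steps=[
    {"x":-1.4,"y":0,"z":3.5,"ax":0,"ay":0,"az":0,"claw":1},
  ],
  grip_force=20,
)

```text
time: 0.38
eef_pos: [0.2444, -0.5625, 0.2223]
ee_rot: [-0.579, 0.582, -0.404, 0.403]
contact_force: [-0.8, -1.2, -0.7]
width: 0.0842
```

>>> arm_command(
  steps=[
    {"x":-1.4,"y":0,"z":3.5,"ax":0,"ay":0,"az":0,"claw":1},
    {"x":-1.4,"y":0,"z":3.5,"ax":0,"ay":0,"az":0,"claw":1},
    {"x":-1.4,"y":0,"z":3.5,"ax":0,"ay":0,"az":0,"claw":1},
    {"x":-1.4,"y":0,"z":3.5,"ax":0,"ay":0,"az":0,"claw":1},
    {"x":-1.4,"y":0,"z":3.5,"ax":0,"ay":0,"az":0,"claw":1},
  ],
)

```text
time: 0.8
eef_pos: [0.3906, -0.4287, 0.2228]
ee_rot: [-0.583, 0.583, -0.401, 0.401]
contact_force: [0.8, -1.5, 0.3]
width: 0.0518
```

>>> arm_command(
  steps=[
    {"x":-1.4,"y":0,"z":3.5,"ax":0,"ay":0,"az":0,"claw":1},
    {"x":-1.4,"y":0,"z":3.5,"ax":0,"ay":0,"az":0,"claw":1},
    {"x":-1.4,"y":0,"z":3.5,"ax":0,"ay":0,"az":0,"claw":1},
    {"x":-1.4,"y":0,"z":3.5,"ax":0,"ay":0,"az":0,"claw":1},
    {"x":-1.4,"y":0,"z":3.5,"ax":0,"ay":0,"az":0,"claw":1},
  ],
)

```text
time: 1.22
eef_pos: [0.5291, -0.3007, 0.2228]
ee_rot: [-0.583, 0.583, -0.401, 0.401]
contact_force: [0.9, -0.4, 0.4]
width: 0.018
```

```bash
python3 -c "
from h import *
go(.635,-.2115,.09)"
```

```text
p [ 0.5291 -0.3007  0.2228] yaw -69.1 tilt [ 0. -1.  0.] F [ 0.89 -0.37  0.42] w 0.018 t 1.2167
turn ay=0.0 (rows 0.0) then x=-4.55 y=13.28 z=13.08 cm rows 4.8
```

>>> arm_command(
  steps=[
    {"x":-1.15,"y":2,"z":3.3,"ax":0,"ay":0,"az":0,"claw":1},
    {"x":-1.15,"y":2,"z":3.3,"ax":0,"ay":0,"az":0,"claw":1},
    {"x":-1.15,"y":2,"z":3.3,"ax":0,"ay":0,"az":0,"claw":1},
    {"x":-1.1,"y":2,"z":3.2,"ax":0,"ay":0,"az":0,"claw":1},
    {"x":0,"y":2.5,"z":0,"ax":0,"ay":0,"az":0,"claw":1},
  ],
)

```text
time: 1.63
eef_pos: [0.6398, -0.2048, 0.1174]
ee_rot: [0.586, -0.582, 0.398, -0.399]
contact_force: [-0.2, 1.1, 0.4]
width: 0.0003
```

```bash
python3 -c "
from h import *
go(.635,-.2115,.055)
d=vision.get_image('scene');cv2.imwrite('pics/s1.png',cv2.resize(d['frame'][200:400,120:400],None,fx=2.8,fy=2.8))
d=vision.get_image('wrist');cv2.imwrite('pics/w1.png',d['frame'])"
```

```text
p [ 0.6398 -0.2048  0.1174] yaw -68.6 tilt [-0.002 -1.     0.006] F [-0.23  1.13  0.42] w 0.0003 t 1.6333
turn ay=0.0 (rows 0.0) then x=0.45 y=6.24 z=-0.69 cm rows 1.6
```

View pics/s1.png

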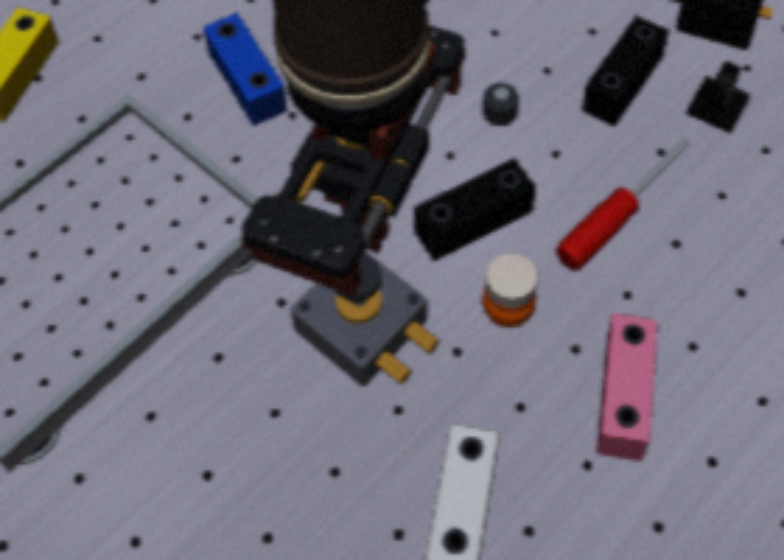

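View pics/w1.png

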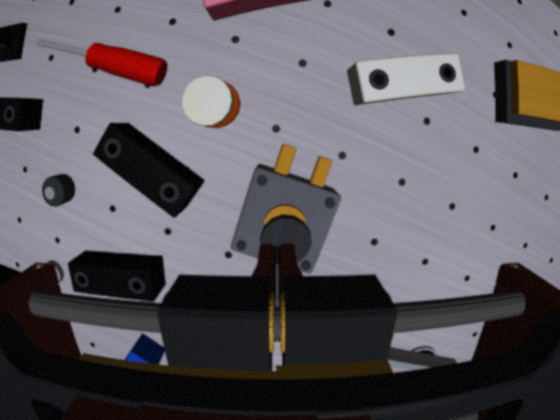

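```bash
python3 -c "
from h import *
go(.635,-.2115,.055)"
```

```text
p [ 0.6322 -0.2101  0.113 ] yaw -68.8 tilt [-0.005 -1.    -0.006] F [-0.76 -0.15 -0.9 ] w 0.0005 t 1.7333
turn ay=0.0 (rows 0.0) then x=0.23 y=5.80 z=0.21 cm rows 1.5
```

>>> arm_command(
  steps=[
    {"x":0.2,"y":1.0,"z":0.2,"ax":0,"ay":0,"az":0,"claw":1},
    {"x":0,"y":1.0,"z":0,"ax":0,"ay":0,"az":0,"claw":1},
    {"x":0,"y":0.8,"z":0,"ax":0,"ay":0,"az":0,"claw":1},
    {"x":0,"y":0.5,"z":0,"ax":0,"ay":0,"az":0,"claw":1},
    {"x":0,"y":0.5,"z":0,"ax":0,"ay":0,"az":0,"claw":1},
  ],
)

```text
time: 2.15
eef_pos: [0.6363, -0.2149, 0.0797]
ee_rot: [-0.582, 0.582, -0.401, 0.401]
contact_force: [0.2, -0.5, 0.2]
width: 0.0001
```

>>> arm_command(
  steps=[
    {"x":0,"y":0.6,"z":0,"ax":0,"ay":0,"az":0,"claw":1},
    {"x":0,"y":0.6,"z":0,"ax":0,"ay":0,"az":0,"claw":1},
    {"x":0,"y":0.4,"z":0,"ax":0,"ay":0,"az":0,"claw":1},
    {"x":0,"y":0.2,"z":0,"ax":0,"ay":0,"az":0,"claw":1},
  ],
)

```text
time: 2.48
eef_pos: [0.6368, -0.2147, 0.0624]
ee_rot: [-0.582, 0.583, -0.4, 0.401]
contact_force: [-3.9, -0.8, 10.7]
width: 0.0007
```

>>> arm_command(
  steps=[
    {"x":0,"y":0.3,"z":0,"ax":0,"ay":0,"az":0,"claw":1},
    {"x":0,"y":0.3,"z":0,"ax":0,"ay":0,"az":0,"claw":1},
    {"x":0,"y":0.3,"z":0,"ax":0,"ay":0,"az":0,"claw":1},
  ],
)

```text
time: 2.73
eef_pos: [0.637, -0.2148, 0.056]
ee_rot: [-0.582, 0.583, -0.4, 0.402]
contact_force: [-16.0, 2.9, 47.2]
width: 0.0003
```

>>> arm_command(
  steps=[
    {"x":0,"y":-0.15,"z":0,"ax":0,"ay":0,"az":0,"claw":1},
  ],
)

```text
time: 2.82
eef_pos: [0.6368, -0.2147, 0.0569]
ee_rot: [-0.582, 0.583, -0.4, 0.402]
contact_force: [-6.3, -0.1, 13.7]
width: 0.0004
```

>>> arm_command(
  steps=[
    {"x":0,"y":0.1,"z":0,"ax":0,"ay":0,"az":0,"claw":1},
    {"x":0,"y":0,"z":0,"ax":0,"ay":0,"az":0,"claw":1},
  ],
)

```text
time: 2.98
eef_pos: [0.6368, -0.2147, 0.0563]
ee_rot: [-0.582, 0.583, -0.4, 0.402]
contact_force: [-8.7, 0.5, 21.1]
width: 0.0005
```

>>> arm_command(
  steps=[
    {"x":0,"y":0.05,"z":0,"ax":0,"ay":0,"az":0,"claw":1},
    {"x":0,"y":0,"z":0,"ax":0,"ay":0,"az":0,"claw":1},
    {"x":0,"y":0,"z":0,"ax":0,"ay":0,"az":0,"claw":1},
    {"x":0,"y":0,"z":0,"ax":0,"ay":0,"az":0,"claw":1},
    {"x":0,"y":0,"z":0,"ax":0,"ay":0,"az":0,"claw":1},
  ],
)

```text
time: 3.4
eef_pos: [0.6369, -0.2147, 0.0563]
ee_rot: [-0.582, 0.583, -0.4, 0.402]
contact_force: [-9.6, 1.6, 25.0]
width: 0.0004
```

>>> arm_command(
  steps=[
    {"x":0,"y":0,"z":0,"ax":0,"ay":0,"az":0,"claw":1},
    {"x":0,"y":0,"z":0,"ax":0,"ay":0,"az":0,"claw":1},
    {"x":0,"y":0,"z":0,"ax":0,"ay":0,"az":0,"claw":1},
    {"x":0,"y":0,"z":0,"ax":0,"ay":0,"az":0,"claw":1},
    {"x":0,"y":0,"z":0,"ax":0,"ay":0,"az":0,"claw":1},
  ],
)

```text
time: 3.82
eef_pos: [0.6369, -0.2148, 0.0563]
ee_rot: [-0.582, 0.583, -0.4, 0.402]
contact_force: [-9.7, 1.1, 24.3]
width: 0.0007
```

>>> arm_command(
  steps=[
    {"x":0,"y":0,"z":0,"ax":0,"ay":0,"az":0,"claw":1},
    {"x":0,"y":0,"z":0,"ax":0,"ay":0,"az":0,"claw":1},
    {"x":0,"y":0,"z":0,"ax":0,"ay":0,"az":0,"claw":1},
    {"x":0,"y":0,"z":0,"ax":0,"ay":0,"az":0,"claw":1},
    {"x":0,"y":0,"z":0,"ax":0,"ay":0,"az":0,"claw":1},
  ],
)

```text
time: 4.23
eef_pos: [0.6369, -0.2148, 0.0563]
ee_rot: [-0.582, 0.583, -0.4, 0.402]
contact_force: [-9.5, 0.9, 25.1]
width: 0.0001
```

>>> arm_command(
  steps=[
    {"x":0,"y":-1,"z":0,"ax":0,"ay":0,"az":0,"claw":1},
    {"x":0,"y":-2,"z":0,"ax":0,"ay":0,"az":0,"claw":1},
    {"x":0,"y":-3,"z":0,"ax":0,"ay":0,"az":0,"claw":1},
    {"x":0,"y":-1.5,"z":0,"ax":0,"ay":0,"az":0,"claw":1},
    {"x":0,"y":-0.5,"z":0,"ax":0,"ay":0,"az":0,"claw":0.4},
  ],
)

```text
time: 4.65
eef_pos: [0.6384, -0.2144, 0.1361]
ee_rot: [0.583, -0.582, 0.399, -0.403]
contact_force: [0.2, 0.1, -0.4]
width: 0.0042
```

```bash
python3 -c "
from h import *
d=vision.get_image('wrist');cv2.imwrite('pics/w2.png',d['frame'])
go(.6362,-.0909,.12,-16)"
```

```text
p [ 0.638  -0.2143  0.1354] yaw -69.0 tilt [ 0.003 -1.     0.003] F [ 0.86 -0.53  0.75] w 0.0078 t 4.7
turn ay=-53.0 (rows 7.6) then x=-3.58 y=1.54 z=11.82 cm rows 3.1
```

View pics/w2.png

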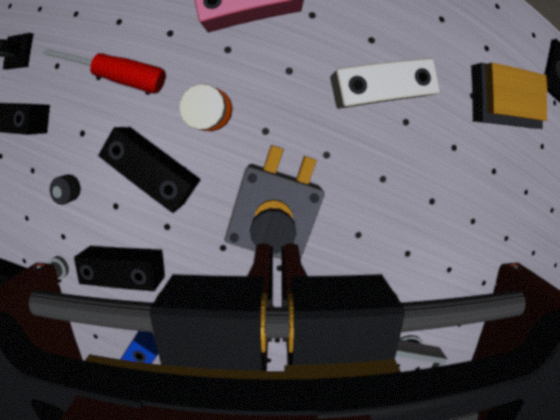

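>>> arm_command(
  steps=[
    {"x":0,"y":0,"z":0,"ax":0,"ay":-6.6,"az":0,"claw":0.4},
    {"x":0,"y":0,"z":0,"ax":0,"ay":-6.6,"az":0,"claw":0.4},
    {"x":0,"y":0,"z":0,"ax":0,"ay":-6.6,"az":0,"claw":0.4},
    {"x":0,"y":0,"z":0,"ax":0,"ay":-6.6,"az":0,"claw":0.4},
    {"x":0,"y":0,"z":0,"ax":0,"ay":-6.6,"az":0,"claw":0.4},
  ],
)

```text
time: 5.12
eef_pos: [0.6358, -0.2136, 0.1308]
ee_rot: [0.673, -0.673, 0.218, -0.216]
contact_force: [-0.9, 0.6, -0.1]
width: 0.0409
```

>>> arm_command(
  steps=[
    {"x":0,"y":0,"z":0,"ax":0,"ay":-6.7,"az":0,"claw":0.4},
    {"x":0,"y":0,"z":0,"ax":0,"ay":-6.7,"az":0,"claw":0.4},
    {"x":0,"y":0,"z":0,"ax":0,"ay":-6.6,"az":0,"claw":0.4},
    {"x":-1.2,"y":0,"z":3.6,"ax":0,"ay":0,"az":0,"claw":0.4},
    {"x":-1.2,"y":0,"z":3.6,"ax":0,"ay":0,"az":0,"claw":0.4},
  ],
)

```text
time: 5.53
eef_pos: [0.6322, -0.1405, 0.1303]
ee_rot: [-0.7, 0.7, -0.101, 0.1]
contact_force: [1.6, 1.5, -1.5]
width: 0.0525
```

```bash
python3 -c "
from h import *
go(.6362,-.0909,.10,-16)
risers()"
```

```text
p [ 0.6322 -0.1405  0.1303] yaw -16.3 tilt [-0.002 -1.    -0.001] F [ 1.6   1.49 -1.52] w 0.0525 t 5.5333
turn ay=-0.3 (rows 0.0) then x=-0.98 y=3.03 z=4.88 cm rows 1.5
px [471.  51.] xy 0.912 -0.4667 LxW 54 19 ang 71.2 zt 0.1149 bgr [11. 24. 40.]
px [516.  51.] xy 0.9129 -0.5746 LxW 52 19 ang 67.7 zt 0.1139 bgr [39. 41. 38.]
px [554.  54.] xy 0.9207 -0.6646 LxW 23 4 ang -1.1 zt 0.092 bgr [52. 54. 53.]
px [43. 64.] xy 0.9 0.6 LxW 54 52 ang 89.8 zt 0.0594 bgr [ 79. 147. 186.]
px [239.  74.] xy 0.8601 0.0998 LxW 41 15 ang -74.1 zt 0.1112 bgr [43. 44. 41.]
px [437.  88.] xy 0.8446 -0.3965 LxW 85 51 ang -67.4 zt 0.0348 bgr [ 82. 152. 193.]
px [326. 102.] xy 0.8082 -0.1229 LxW 89 33 ang -54.4 zt 0.0392 bgr [184. 158. 226.]
px [556. 144.] xy 0.6922 -0.6679 LxW 151 8 ang 9.0 zt 0.0609 bgr [39. 39. 39.]
px [ 11. 195.] xy 0.5503 0.6335 LxW 327 40 ang 0.2 zt 0.101 bgr [89. 96. 99.]
px [295. 139.] xy 0.712 -0.0376 LxW 73 21 ang -90.0 zt 0.028 bgr [ 42.  47. 197.]
px [329. 141.] xy 0.7029 -0.1212 LxW 36 24 ang -4.6 zt 0.0479 bgr [226. 230. 229.]
px [228. 140.] xy 0.7064 0.1278 LxW 33 14 ang -71.4 zt 0.049 bgr [31.  32.5 31.5]
px [195. 164.] xy 0.6432 0.2098 LxW 77 65 ang 22.5 zt 0.0527 bgr [43. 44. 45.]
px [242. 169.] xy 0.6353 0.0941 LxW 90 33 ang -79.0 zt 0.039 bgr [50. 52. 52.]
px [312. 167.] xy 0.6386 -0.0829 LxW 73 32 ang 74.8 zt 0.0392 bgr [54. 55. 56.]
px [279. 190.] xy 0.5816 0.0 LxW 27 26 ang 26.1 zt 0.0271 bgr [87. 82. 82.]
px [314. 212.] xy 0.5267 -0.0847 LxW 90 32 ang -70.1 zt 0.0385 bgr [61. 63. 64.]
px [455. 231.] xy 0.4727 -0.4186 LxW 164 72 ang 3.3 zt 0.0464 bgr [189. 181. 184.]
px [367. 258.] xy 0.4194 -0.2127 LxW 73 10 ang 9.3 zt 0.0484 bgr [117.  117.  113.5]
px [251. 249.] xy 0.4358 0.0694 LxW 90 32 ang -79.4 zt 0.0392 bgr [57. 59. 60.]
px [329. 260.] xy 0.4088 -0.1221 LxW 90 33 ang -16.1 zt 0.0388 bgr [220. 122.  73.]
```

>>> arm_command(
  steps=[
    {"x":-0.5,"y":1,"z":2.5,"ax":0,"ay":0,"az":0,"claw":0.4},
    {"x":-0.5,"y":1,"z":2.4,"ax":0,"ay":0,"az":0,"claw":0.4},
    {"x":0,"y":1,"z":0,"ax":0,"ay":0,"az":0,"claw":0.4},
    {"x":0,"y":1,"z":0,"ax":0,"ay":0,"az":0,"claw":0.4},
    {"x":0,"y":0,"z":0,"ax":0,"ay":0,"az":0,"claw":0.4},
  ],
)

```text
time: 6.0
eef_pos: [0.6355, -0.0889, 0.0893]
ee_rot: [-0.7, 0.7, -0.1, 0.097]
contact_force: [-1.0, -0.3, 0.5]
width: 0.0523
```

```bash
python3 -c "
from h import *
go(.6362,-.0909,.008,-16)
d=vision.get_image('wrist');cv2.imwrite('pics/w3.png',d['frame'])"
```

```text
p [ 0.6355 -0.0889  0.0893] yaw -16.0 tilt [-0.005 -1.    -0.001] F [-0.96 -0.33  0.49] w 0.0523 t 6.0
turn ay=-0.0 (rows 0.0) then x=0.12 y=8.13 z=-0.17 cm rows 2.0
```

View pics/w3.png

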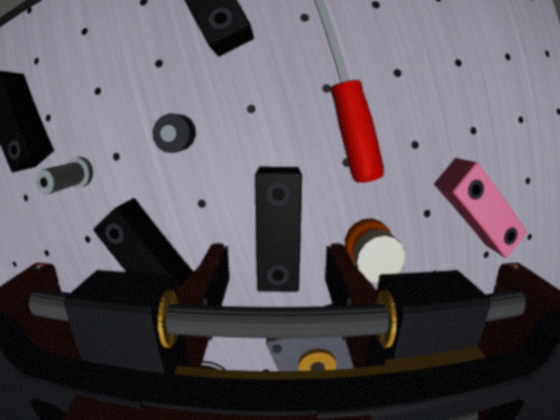

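>>> arm_command(
  steps=[
    {"x":0.1,"y":3,"z":-0.1,"ax":0,"ay":0,"az":0,"claw":0.4},
    {"x":0,"y":2.5,"z":-0.1,"ax":0,"ay":0,"az":0,"claw":0.4},
    {"x":0,"y":1.5,"z":0,"ax":0,"ay":0,"az":0,"claw":0.4},
    {"x":0,"y":1.1,"z":0,"ax":0,"ay":0,"az":0,"claw":0.4},
    {"x":0,"y":0,"z":0,"ax":0,"ay":0,"az":0,"claw":0.4},
  ],
)

```text
time: 6.47
eef_pos: [0.6364, -0.0918, 0.0094]
ee_rot: [-0.7, 0.7, -0.1, 0.098]
contact_force: [-0.7, 0.3, 1.0]
width: 0.0528
```

>>> arm_command(
  steps=[
    {"x":0,"y":0,"z":0,"ax":0,"ay":0,"az":0,"claw":1},
    {"x":0,"y":0,"z":0,"ax":0,"ay":0,"az":0,"claw":1},
    {"x":0,"y":0,"z":0,"ax":0,"ay":0,"az":0,"claw":1},
    {"x":0,"y":0,"z":0,"ax":0,"ay":0,"az":0,"claw":1},
    {"x":0,"y":0,"z":0,"ax":0,"ay":0,"az":0,"claw":1},
  ],
  grip_force=40,
)

```text
time: 6.88
eef_pos: [0.6363, -0.09, 0.0128]
ee_rot: [-0.7, 0.7, -0.1, 0.098]
contact_force: [-7.8, 1.9, 6.7]
width: 0.0317
```

Gripped (width 31.7 mm). Lift and weigh.

>>> arm_command(
  steps=[
    {"x":0,"y":-1,"z":0,"ax":0,"ay":0,"az":0,"claw":1},
    {"x":0,"y":-3,"z":0,"ax":0,"ay":0,"az":0,"claw":1},
    {"x":0,"y":-3,"z":0,"ax":0,"ay":0,"az":0,"claw":1},
    {"x":0,"y":-2,"z":0,"ax":0,"ay":0,"az":0,"claw":1},
    {"x":0,"y":-1,"z":0,"ax":0,"ay":0,"az":0,"claw":1},
  ],
)

```text
time: 7.3
eef_pos: [0.6392, -0.0905, 0.1152]
ee_rot: [0.7, -0.7, 0.097, -0.1]
contact_force: [1.4, 0.6, -7.0]
width: 0.0319
```

>>> arm_command(
  steps=[
    {"x":0,"y":0,"z":0,"ax":0,"ay":0,"az":0,"claw":1},
    {"x":0,"y":0,"z":0,"ax":0,"ay":0,"az":0,"claw":1},
    {"x":0,"y":0,"z":0,"ax":0,"ay":0,"az":0,"claw":1},
    {"x":0,"y":0,"z":0,"ax":0,"ay":0,"az":0,"claw":1},
    {"x":0,"y":0,"z":0,"ax":0,"ay":0,"az":0,"claw":1},
  ],
)

```text
time: 7.72
eef_pos: [0.6369, -0.0904, 0.11]
ee_rot: [-0.7, 0.7, -0.1, 0.098]
contact_force: [-0.6, 0.6, -8.1]
width: 0.0315
```

>>> arm_command(
  steps=[
    {"x":0,"y":0,"z":0,"ax":0,"ay":0,"az":0,"claw":1},
    {"x":0,"y":0,"z":0,"ax":0,"ay":0,"az":0,"claw":1},
  ],
)

```text
time: 7.88
eef_pos: [0.6375, -0.0904, 0.1109]
ee_rot: [0.7, -0.7, 0.099, -0.098]
contact_force: [-0.6, -0.4, -7.9]
width: 0.032
```

```bash
python3 -c "
from h import *
import math
# place frames
def pl(c,yaw,u,z):
    a=math.radians(yaw); return c[0]-u*math.sin(a),c[1]+u*math.cos(a),z
print('plat',[np.round(pl((.4688,-.3318),2.4,u,0),4) for u in (-.072,0,.072)])
print('tray',[np.round(pl((.4781,.3044),-4.9,u,0),4) for u in (-.08,-.027,.027,.08)])
for i in range(4):
    vision.get_image('top'); print(sensors.state()['contact_force'].round(2))
go(.4658,-.2599,.15,-87.6)
"
```

```text
plat [array([ 0.4718, -0.4037,  0.    ]), array([ 0.4688, -0.3318,  0.    ]), array([ 0.4658, -0.2599,  0.    ])]
tray [array([0.4713, 0.2247, 0.    ]), array([0.4758, 0.2775, 0.    ]), array([0.4804, 0.3313, 0.    ]), array([0.4849, 0.3841, 0.    ])]
[ 0.64  0.72 -7.15]
[-0.08 -0.97 -8.69]
[ 0.38  0.38 -9.02]
[ 0.61  0.   -8.03]
p [ 0.6378 -0.0904  0.1115] yaw -16.0 tilt [-0. -1.  0.] F [ 0.61  0.   -8.03] w 0.0317 t 8.0833
turn ay=71.6 (rows 10.2) then x=16.21 y=-3.85 z=-17.89 cm rows 6.1
```

>>> arm_command(
  steps=[
    {"x":0,"y":-0.7,"z":0,"ax":0,"ay":6.5,"az":0,"claw":1},
    {"x":0,"y":-0.7,"z":0,"ax":0,"ay":6.5,"az":0,"claw":1},
    {"x":0,"y":-0.7,"z":0,"ax":0,"ay":6.5,"az":0,"claw":1},
    {"x":0,"y":-0.7,"z":0,"ax":0,"ay":6.5,"az":0,"claw":1},
    {"x":0,"y":-0.7,"z":0,"ax":0,"ay":6.5,"az":0,"claw":1},
  ],
)

```text
time: 8.5
eef_pos: [0.6378, -0.0903, 0.1471]
ee_rot: [0.644, -0.644, 0.292, -0.292]
contact_force: [0.6, -0.0, -8.5]
width: 0.0318
```

>>> arm_command(
  steps=[
    {"x":0,"y":0,"z":0,"ax":0,"ay":6.5,"az":0,"claw":1},
    {"x":0,"y":0,"z":0,"ax":0,"ay":6.5,"az":0,"claw":1},
    {"x":0,"y":0,"z":0,"ax":0,"ay":6.5,"az":0,"claw":1},
    {"x":0,"y":0,"z":0,"ax":0,"ay":6.5,"az":0,"claw":1},
    {"x":0,"y":0,"z":0,"ax":0,"ay":6.5,"az":0,"claw":1},
  ],
)

```text
time: 8.92
eef_pos: [0.6378, -0.0902, 0.1467]
ee_rot: [0.536, -0.536, 0.461, -0.461]
contact_force: [-0.1, -0.2, -9.6]
width: 0.0319
```

>>> arm_command(
  steps=[
    {"x":0,"y":0,"z":0,"ax":0,"ay":6.6,"az":0,"claw":1},
    {"x":0,"y":0,"z":0,"ax":0,"ay":0,"az":0,"claw":1},
  ],
)

```text
time: 9.08
eef_pos: [0.6378, -0.0901, 0.1467]
ee_rot: [0.509, -0.509, 0.491, -0.491]
contact_force: [-0.8, 0.3, -8.4]
width: 0.032
```

```bash
python3 -c "
from h import *
go(.4718,-.4037,.15,-87.6)
"
```

```text
p [ 0.6378 -0.0901  0.1467] yaw -87.9 tilt [ 0. -1.  0.] F [-0.8   0.3  -8.37] w 0.032 t 9.0833
turn ay=-0.3 (rows 0.0) then x=30.64 y=-0.33 z=-17.90 cm rows 8.9
```

>>> arm_command(
  steps=[
    {"x":3.06,"y":0,"z":-1.79,"ax":0,"ay":0,"az":0,"claw":1},
    {"x":3.06,"y":0,"z":-1.79,"ax":0,"ay":0,"az":0,"claw":1},
    {"x":3.06,"y":0,"z":-1.79,"ax":0,"ay":0,"az":0,"claw":1},
    {"x":3.06,"y":0,"z":-1.79,"ax":0,"ay":0,"az":0,"claw":1},
    {"x":3.06,"y":0,"z":-1.79,"ax":0,"ay":0,"az":0,"claw":1},
  ],
)

```text
time: 9.5
eef_pos: [0.5538, -0.2482, 0.1468]
ee_rot: [0.511, -0.511, 0.488, -0.488]
contact_force: [0.2, -0.9, -8.2]
width: 0.0317
```

>>> arm_command(
  steps=[
    {"x":3.06,"y":0,"z":-1.79,"ax":0,"ay":0,"az":0,"claw":1},
    {"x":3.06,"y":0,"z":-1.79,"ax":0,"ay":0,"az":0,"claw":1},
    {"x":3.06,"y":0,"z":-1.79,"ax":0,"ay":0,"az":0,"claw":1},
    {"x":3.06,"y":0,"z":-1.79,"ax":0,"ay":0,"az":0,"claw":1},
    {"x":3.06,"y":0,"z":-1.79,"ax":0,"ay":0,"az":0,"claw":1},
  ],
)

```text
time: 9.92
eef_pos: [0.4707, -0.4048, 0.1469]
ee_rot: [0.511, -0.511, 0.488, -0.489]
contact_force: [0.0, -0.5, -8.0]
width: 0.0315
```

>>> arm_command(
  steps=[
    {"x":0,"y":2,"z":0,"ax":0,"ay":0,"az":0,"claw":1},
    {"x":0,"y":2,"z":0,"ax":0,"ay":0,"az":0,"claw":1},
    {"x":0,"y":0,"z":0,"ax":0,"ay":0,"az":0,"claw":1},
  ],
)

```text
time: 10.17
eef_pos: [0.469, -0.4025, 0.1029]
ee_rot: [-0.511, 0.511, -0.491, 0.487]
contact_force: [-0.6, 1.3, -10.0]
width: 0.0316
```

```bash
python3 -c "
from h import *
go(.4718,-.4037,.049,-87.6)
d=vision.get_image('wrist');cv2.imwrite('pics/w4.png',d['frame'])
d=vision.get_image('scene');cv2.imwrite('pics/s4.png',cv2.resize(d['frame'][150:400,0:340],None,fx=2.3,fy=2.3))
"
```

```text
p [ 0.469  -0.4025  0.1029] yaw -87.5 tilt [-0.004 -1.    -0.005] F [-0.63  1.28 -9.97] w 0.0316 t 10.1667
turn ay=0.1 (rows 0.0) then x=0.13 y=5.39 z=0.27 cm rows 1.4
```

View pics/w4.png

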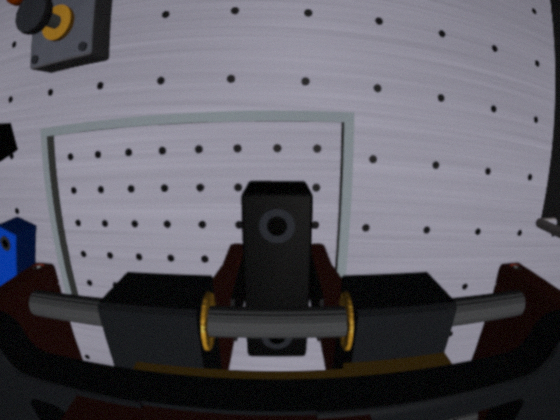

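View pics/s4.png

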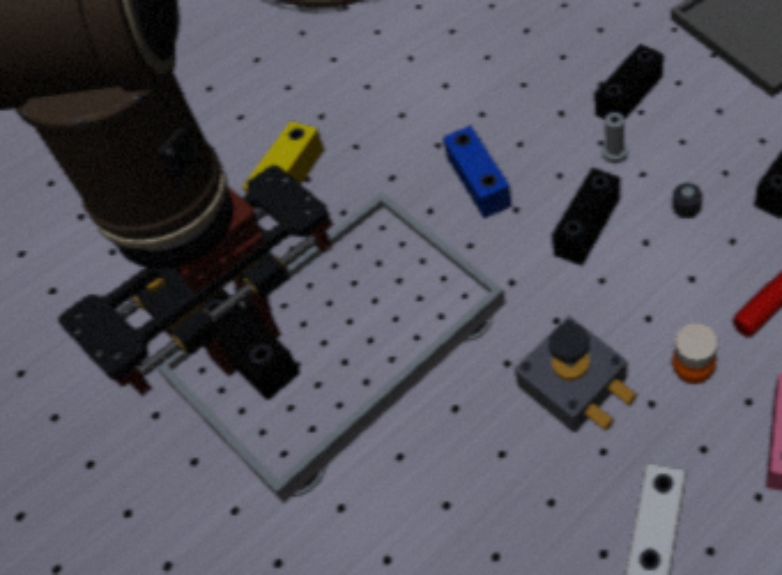

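>>> arm_command(
  steps=[
    {"x":0.1,"y":2,"z":0.1,"ax":0,"ay":0,"az":0,"claw":1},
    {"x":0,"y":1.5,"z":0,"ax":0,"ay":0,"az":0,"claw":1},
    {"x":0,"y":0.8,"z":0,"ax":0,"ay":0,"az":0,"claw":1},
    {"x":0,"y":0.4,"z":0,"ax":0,"ay":0,"az":0,"claw":1},
    {"x":0,"y":0,"z":0,"ax":0,"ay":0,"az":0,"claw":1},
  ],
)

```text
time: 10.68
eef_pos: [0.4729, -0.4041, 0.0598]
ee_rot: [0.511, -0.511, 0.489, -0.489]
contact_force: [0.2, 0.8, -7.9]
width: 0.0319
```

>>> arm_command(
  steps=[
    {"x":0,"y":0.2,"z":0,"ax":0,"ay":0,"az":0,"claw":1},
    {"x":0,"y":0.2,"z":0,"ax":0,"ay":0,"az":0,"claw":1},
    {"x":0,"y":0,"z":0,"ax":0,"ay":0,"az":0,"claw":1},
  ],
)

```text
time: 10.93
eef_pos: [0.4729, -0.4047, 0.0561]
ee_rot: [0.51, -0.51, 0.489, -0.49]
contact_force: [-0.7, 1.4, -8.4]
width: 0.032
```

>>> arm_command(
  steps=[
    {"x":0,"y":0.2,"z":0,"ax":0,"ay":0,"az":0,"claw":1},
    {"x":0,"y":0.2,"z":0,"ax":0,"ay":0,"az":0,"claw":1},
    {"x":0,"y":0.1,"z":0,"ax":0,"ay":0,"az":0,"claw":1},
    {"x":0,"y":0,"z":0,"ax":0,"ay":0,"az":0,"claw":1},
  ],
)

```text
time: 11.27
eef_pos: [0.4724, -0.4044, 0.0503]
ee_rot: [-0.51, 0.51, -0.49, 0.489]
contact_force: [0.1, 0.2, -8.2]
width: 0.0315
```

>>> arm_command(
  steps=[
    {"x":0,"y":0.15,"z":0,"ax":0,"ay":0,"az":0,"claw":1},
    {"x":0,"y":0.1,"z":0,"ax":0,"ay":0,"az":0,"claw":1},
    {"x":0,"y":0,"z":0,"ax":0,"ay":0,"az":0,"claw":1},
  ],
)

```text
time: 11.52
eef_pos: [0.4727, -0.4047, 0.0488]
ee_rot: [-0.51, 0.51, -0.489, 0.49]
contact_force: [-1.9, 1.1, -0.9]
width: 0.0313
```

>>> arm_command(
  steps=[
    {"x":0,"y":0,"z":0,"ax":0,"ay":0,"az":0,"claw":0.45},
    {"x":0,"y":0,"z":0,"ax":0,"ay":0,"az":0,"claw":0.45},
    {"x":0,"y":0,"z":0,"ax":0,"ay":0,"az":0,"claw":0.45},
    {"x":0,"y":-1,"z":0,"ax":0,"ay":0,"az":0,"claw":0.45},
    {"x":0,"y":-3,"z":0,"ax":0,"ay":0,"az":0,"claw":0.45},
  ],
)

```text
time: 11.93
eef_pos: [0.4706, -0.4029, 0.0854]
ee_rot: [-0.51, 0.511, -0.492, 0.487]
contact_force: [0.4, 0.1, -0.1]
width: 0.0485
```

>>> arm_command(
  steps=[
    {"x":0,"y":-3,"z":0,"ax":0,"ay":0,"az":0,"claw":0.4},
    {"x":0,"y":-2,"z":0,"ax":0,"ay":0,"az":0,"claw":0.4},
    {"x":0,"y":0,"z":0,"ax":0,"ay":0,"az":0,"claw":0.4},
  ],
)

```text
time: 12.18
eef_pos: [0.4751, -0.4065, 0.1441]
ee_rot: [0.511, -0.51, 0.487, -0.493]
contact_force: [1.4, -0.4, 1.1]
width: 0.0527
```

```bash
python3 -c "
from h import *
d=vision.get_image('wrist');cv2.imwrite('pics/w5.png',d['frame'])
go(.5266,-.0846,.14,20.1)
"
```

```text
p [ 0.4742 -0.4058  0.1417] yaw -87.7 tilt [ 0.004 -1.     0.005] F [-0.6   0.34 -0.52] w 0.0524 t 12.2333
turn ay=-107.8 (rows 15.4) then x=15.96 y=0.17 z=28.36 cm rows 8.1
```

View pics/w5.png

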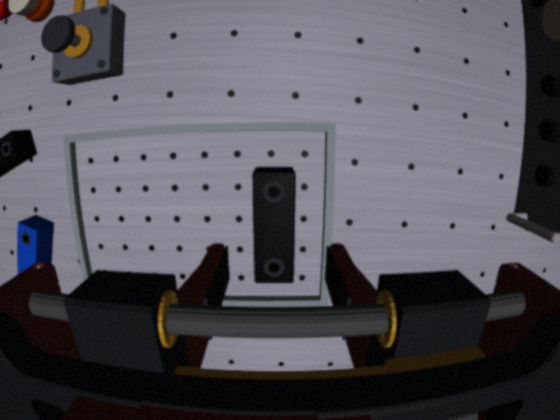

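>>> arm_command(
  steps=[
    {"x":0,"y":0,"z":0,"ax":0,"ay":-7.1,"az":0,"claw":0.4},
    {"x":0,"y":0,"z":0,"ax":0,"ay":-7.1,"az":0,"claw":0.4},
    {"x":0,"y":0,"z":0,"ax":0,"ay":-7.1,"az":0,"claw":0.4},
    {"x":0,"y":0,"z":0,"ax":0,"ay":-7.1,"az":0,"claw":0.4},
    {"x":0,"y":0,"z":0,"ax":0,"ay":-7.1,"az":0,"claw":0.4},
  ],
)

```text
time: 12.65
eef_pos: [0.4722, -0.4041, 0.1374]
ee_rot: [0.636, -0.636, 0.309, -0.308]
contact_force: [-0.8, -0.0, 0.2]
width: 0.0524
```

>>> arm_command(
  steps=[
    {"x":0,"y":0,"z":0,"ax":0,"ay":-7.1,"az":0,"claw":0.4},
    {"x":0,"y":0,"z":0,"ax":0,"ay":-7.1,"az":0,"claw":0.4},
    {"x":0,"y":0,"z":0,"ax":0,"ay":-7.1,"az":0,"claw":0.4},
    {"x":0,"y":0,"z":0,"ax":0,"ay":-7.1,"az":0,"claw":0.4},
    {"x":0,"y":0,"z":0,"ax":0,"ay":-7.1,"az":0,"claw":0.4},
  ],
)

```text
time: 13.07
eef_pos: [0.4722, -0.4042, 0.1373]
ee_rot: [0.7, -0.7, 0.101, -0.1]
contact_force: [-0.0, 0.8, 0.1]
width: 0.0529
```

>>> arm_command(
  steps=[
    {"x":0,"y":0,"z":0,"ax":0,"ay":-7.1,"az":0,"claw":0.4},
    {"x":0,"y":0,"z":0,"ax":0,"ay":-7.1,"az":0,"claw":0.4},
    {"x":0,"y":0,"z":0,"ax":0,"ay":-7.1,"az":0,"claw":0.4},
    {"x":0,"y":0,"z":0,"ax":0,"ay":-7.1,"az":0,"claw":0.4},
    {"x":0,"y":0,"z":0,"ax":0,"ay":-7.1,"az":0,"claw":0.4},
  ],
)

```text
time: 13.48
eef_pos: [0.4721, -0.4042, 0.1373]
ee_rot: [0.698, -0.697, -0.118, 0.118]
contact_force: [-0.3, 0.4, 0.2]
width: 0.0525
```

```bash
python3 -c "
from h import *
risers()
go(.5266,-.0846,.12,20.1)
" | grep -v "LxW 5\|0.9"
```

```text
px [239.  74.] xy 0.86 0.1002 LxW 40 15 ang -73.2 zt 0.1113 bgr [34. 34. 32.]
px [437.  88.] xy 0.845 -0.3979 LxW 83 51 ang -67.6 zt 0.0352 bgr [ 67. 126. 160.]
px [555. 137.] xy 0.7608 -0.656 LxW 10 8 ang 26.8 zt 0.0652 bgr [31. 31. 32.]
px [ 11. 196.] xy 0.5504 0.634 LxW 327 39 ang 0.1 zt 0.1007 bgr [73. 78. 82.]
px [295. 139.] xy 0.7121 -0.0376 LxW 73 21 ang -90.0 zt 0.0279 bgr [ 33.  37. 164.]
px [330. 141.] xy 0.7027 -0.1271 LxW 35 35 ang 0.3 zt 0.0481 bgr [193. 198. 197.]
px [228. 140.] xy 0.7062 0.1289 LxW 30 14 ang -76.8 zt 0.0489 bgr [23.5 25.  24. ]
px [365. 167.] xy 0.6357 -0.2118 LxW 32 32 ang 45.5 zt 0.0756 bgr [95.5 94.  93. ]
px [242. 169.] xy 0.6353 0.094 LxW 90 33 ang -78.7 zt 0.0389 bgr [40. 41. 42.]
px [314. 212.] xy 0.5266 -0.0846 LxW 90 32 ang -70.0 zt 0.0388 bgr [50. 51. 52.]
px [329. 260.] xy 0.4087 -0.1222 LxW 90 32 ang -15.8 zt 0.0388 bgr [184. 101.  60.]
p [ 0.472  -0.4044  0.1373] yaw 19.7 tilt [-0.001 -1.     0.001] F [ 0.6  -0.6  -1.25] w 0.0527 t 13.5333
turn ay=-0.4 (rows 0.1) then x=16.12 y=1.73 z=28.15 cm rows 8.1
```

>>> arm_command(
  steps=[
    {"x":2.0,"y":0,"z":3.5,"ax":0,"ay":0,"az":0,"claw":0.4},
    {"x":2.0,"y":0,"z":3.5,"ax":0,"ay":0,"az":0,"claw":0.4},
    {"x":2.0,"y":0,"z":3.5,"ax":0,"ay":0,"az":0,"claw":0.4},
    {"x":2.0,"y":0,"z":3.5,"ax":0,"ay":0,"az":0,"claw":0.4},
    {"x":2.0,"y":0,"z":3.5,"ax":0,"ay":0,"az":0,"claw":0.4},
  ],
)

```text
time: 13.95
eef_pos: [0.5103, -0.2048, 0.1377]
ee_rot: [0.698, -0.698, -0.114, 0.115]
contact_force: [0.5, 0.8, -0.3]
width: 0.0528
```

>>> arm_command(
  steps=[
    {"x":2.0,"y":0,"z":3.5,"ax":0,"ay":0,"az":0,"claw":0.4},
    {"x":2.0,"y":0,"z":3.5,"ax":0,"ay":0,"az":0,"claw":0.4},
    {"x":2.0,"y":0,"z":3.5,"ax":0,"ay":0,"az":0,"claw":0.4},
    {"x":0,"y":2,"z":0,"ax":0,"ay":0,"az":0,"claw":0.4},
    {"x":0,"y":1,"z":0,"ax":0,"ay":0,"az":0,"claw":0.4},
  ],
)

```text
time: 14.37
eef_pos: [0.5334, -0.0847, 0.1071]
ee_rot: [0.698, -0.697, -0.117, 0.117]
contact_force: [-0.8, -0.7, -0.1]
width: 0.0527
```

>>> arm_command(
  steps=[
    {"x":0,"y":0,"z":0,"ax":0,"ay":0,"az":0,"claw":0.4},
    {"x":0,"y":0,"z":0,"ax":0,"ay":0,"az":0,"claw":0.4},
  ],
)

```text
time: 14.53
eef_pos: [0.5326, -0.0892, 0.1073]
ee_rot: [0.698, -0.698, -0.114, 0.116]
contact_force: [-0.2, -0.5, 0.3]
width: 0.0529
```

```bash
python3 -c "
from h import *
d=vision.get_image('wrist');cv2.imwrite('pics/w6.png',d['frame'])
go(.5266,-.0846,.008,20.1)
"
```

```text
p [ 0.5331 -0.0894  0.1079] yaw 18.7 tilt [-0.001 -1.     0.   ] F [-0.09 -1.26  0.89] w 0.0531 t 14.5833
turn ay=-1.4 (rows 0.2) then x=-0.44 y=9.99 z=0.67 cm rows 2.5
```

View pics/w6.png

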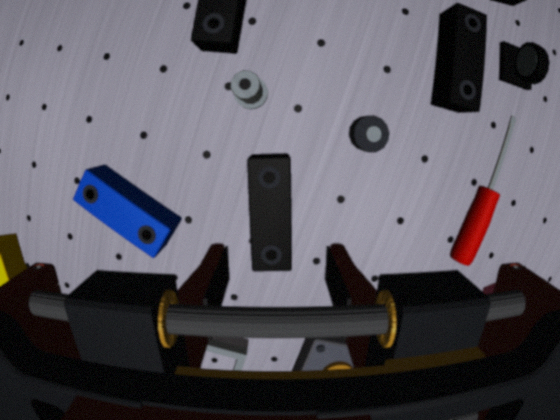

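>>> arm_command(
  steps=[
    {"x":-0.4,"y":1,"z":0.6,"ax":0,"ay":-1.4,"az":0,"claw":0.4},
    {"x":0,"y":3,"z":0,"ax":0,"ay":0,"az":0,"claw":0.4},
    {"x":0,"y":2.5,"z":0,"ax":0,"ay":0,"az":0,"claw":0.4},
    {"x":0,"y":1,"z":0,"ax":0,"ay":0,"az":0,"claw":0.4},
    {"x":0,"y":0,"z":0,"ax":0,"ay":0,"az":0,"claw":0.4},
  ],
)

```text
time: 15.0
eef_pos: [0.5264, -0.0845, 0.0316]
ee_rot: [0.697, -0.696, -0.122, 0.125]
contact_force: [0.3, 0.4, 0.0]
width: 0.0526
```

```bash
python3 -c "
from h import *
vision.get_image('wrist')
go(.5266,-.0846,.01,20.1)
"
```

```text
p [ 0.5274 -0.0842  0.033 ] yaw 20.2 tilt [-0.001 -1.     0.001] F [ 0.13 -0.3   0.36] w 0.0529 t 15.05
turn ay=0.1 (rows 0.0) then x=-0.09 y=2.30 z=-0.01 cm rows 0.6
```

>>> arm_command(
  steps=[
    {"x":-0.1,"y":1.3,"z":0,"ax":0,"ay":0,"az":0,"claw":0.4},
    {"x":0,"y":0.9,"z":0,"ax":0,"ay":0,"az":0,"claw":0.4},
    {"x":0,"y":0,"z":0,"ax":0,"ay":0,"az":0,"claw":0.4},
    {"x":0,"y":0,"z":0,"ax":0,"ay":0,"az":0,"claw":0.7},
    {"x":0,"y":0,"z":0,"ax":0,"ay":0,"az":0,"claw":1},
  ],
)

```text
time: 15.47
eef_pos: [0.5274, -0.0839, 0.012]
ee_rot: [-0.696, 0.696, 0.125, -0.124]
contact_force: [-0.4, 0.2, 0.9]
width: 0.0425
```

>>> arm_command(
  steps=[
    {"x":0,"y":0,"z":0,"ax":0,"ay":0,"az":0,"claw":1},
    {"x":0,"y":0,"z":0,"ax":0,"ay":0,"az":0,"claw":1},
    {"x":0,"y":0,"z":0,"ax":0,"ay":0,"az":0,"claw":1},
  ],
)

```text
time: 15.72
eef_pos: [0.5258, -0.0845, 0.0117]
ee_rot: [-0.696, 0.696, 0.123, -0.125]
contact_force: [-5.5, -1.4, 5.7]
width: 0.0314
```

>>> arm_command(
  steps=[
    {"x":0,"y":-1,"z":0,"ax":0,"ay":0,"az":0,"claw":1},
    {"x":0,"y":-3,"z":0,"ax":0,"ay":0,"az":0,"claw":1},
    {"x":0,"y":-4,"z":0,"ax":0,"ay":0,"az":0,"claw":1},
    {"x":0,"y":-2,"z":0,"ax":0,"ay":0,"az":0,"claw":1},
    {"x":0,"y":-1,"z":0,"ax":0,"ay":0,"az":0,"claw":1},
  ],
)

```text
time: 16.13
eef_pos: [0.5281, -0.0835, 0.1245]
ee_rot: [-0.696, 0.696, 0.126, -0.123]
contact_force: [0.0, -0.6, -8.0]
width: 0.0315
```

>>> arm_command(
  steps=[
    {"x":0,"y":0,"z":0,"ax":0,"ay":0,"az":0,"claw":1},
    {"x":0,"y":0,"z":0,"ax":0,"ay":0,"az":0,"claw":1},
    {"x":0,"y":0,"z":0,"ax":0,"ay":0,"az":0,"claw":1},
    {"x":0,"y":0,"z":0,"ax":0,"ay":0,"az":0,"claw":1},
    {"x":0,"y":0,"z":0,"ax":0,"ay":0,"az":0,"claw":1},
  ],
)

```text
time: 16.55
eef_pos: [0.5259, -0.0836, 0.1196]
ee_rot: [0.696, -0.696, -0.124, 0.125]
contact_force: [-0.4, -0.1, -7.4]
width: 0.0315
```

```bash
python3 -c "
from h import *
for i in range(5):
    vision.get_image('top'); print(sensors.state()['contact_force'].round(2))
go(.4688,-.3318,.13,-87.6)
go(.4713,.2247,.12,85.1)
"
```

```text
[-0.14 -0.59 -7.2 ]
[ 0.99  0.59 -7.2 ]
[-0.51 -0.24 -7.54]
[ 0.08 -0.16 -7.15]
[-0.27 -0.8  -6.64]
p [ 0.5267 -0.0837  0.1208] yaw 20.3 tilt [-0. -1.  0.] F [-0.27 -0.8  -6.64] w 0.0314 t 16.8
turn ay=107.9 (rows 15.4) then x=24.55 y=-0.92 z=-6.82 cm rows 6.4
p [ 0.5267 -0.0837  0.1208] yaw 20.3 tilt [-0. -1.  0.] F [-0.27 -0.8  -6.64] w 0.0314 t 16.8
turn ay=-64.8 (rows 9.3) then x=30.25 y=0.08 z=8.15 cm rows 7.8
```

>>> arm_command(
  steps=[
    {"x":0,"y":-0.2,"z":0,"ax":0,"ay":7.1,"az":0,"claw":1},
    {"x":0,"y":-0.2,"z":0,"ax":0,"ay":7.1,"az":0,"claw":1},
    {"x":0,"y":-0.2,"z":0,"ax":0,"ay":7.1,"az":0,"claw":1},
    {"x":0,"y":-0.2,"z":0,"ax":0,"ay":7.1,"az":0,"claw":1},
    {"x":0,"y":-0.2,"z":0,"ax":0,"ay":7.1,"az":0,"claw":1},
  ],
)

```text
time: 17.22
eef_pos: [0.5268, -0.0837, 0.1312]
ee_rot: [0.701, -0.701, 0.096, -0.096]
contact_force: [-0.2, -0.5, -6.9]
width: 0.0319
```

>>> arm_command(
  steps=[
    {"x":0,"y":0,"z":0,"ax":0,"ay":7.1,"az":0,"claw":1},
    {"x":0,"y":0,"z":0,"ax":0,"ay":7.1,"az":0,"claw":1},
    {"x":0,"y":0,"z":0,"ax":0,"ay":7.1,"az":0,"claw":1},
    {"x":0,"y":0,"z":0,"ax":0,"ay":7.1,"az":0,"claw":1},
    {"x":0,"y":0,"z":0,"ax":0,"ay":7.1,"az":0,"claw":1},
  ],
)

```text
time: 17.63
eef_pos: [0.5268, -0.0836, 0.1311]
ee_rot: [0.638, -0.638, 0.305, -0.305]
contact_force: [-0.5, 0.4, -7.4]
width: 0.0317
```

>>> arm_command(
  steps=[
    {"x":0,"y":0,"z":0,"ax":0,"ay":7.1,"az":0,"claw":1},
    {"x":0,"y":0,"z":0,"ax":0,"ay":7.1,"az":0,"claw":1},
    {"x":0,"y":0,"z":0,"ax":0,"ay":7.1,"az":0,"claw":1},
    {"x":0,"y":0,"z":0,"ax":0,"ay":7.1,"az":0,"claw":1},
    {"x":0,"y":0,"z":0,"ax":0,"ay":7.1,"az":0,"claw":1},
  ],
)

```text
time: 18.05
eef_pos: [0.5268, -0.0835, 0.1311]
ee_rot: [0.515, -0.515, 0.485, -0.485]
contact_force: [0.9, -0.3, -8.2]
width: 0.0316
```

>>> arm_command(
  steps=[
    {"x":0,"y":0,"z":0,"ax":0,"ay":1.3,"az":0,"claw":1},
    {"x":0,"y":0,"z":0,"ax":0,"ay":0,"az":0,"claw":1},
  ],
)

```text
time: 18.22
eef_pos: [0.5268, -0.0835, 0.1311]
ee_rot: [-0.511, 0.511, -0.489, 0.489]
contact_force: [-0.5, -0.1, -7.8]
width: 0.0321
```

```bash
python3 -c "
from h import *
go(.4688,-.3318,.13,-87.6)
"
```

```text
p [ 0.5268 -0.0835  0.1311] yaw -87.4 tilt [ 0. -1. -0.] F [-0.46 -0.07 -7.84] w 0.0321 t 18.2167
turn ay=0.2 (rows 0.0) then x=24.57 y=0.11 z=-6.84 cm rows 6.4
```

>>> arm_command(
  steps=[
    {"x":3.5,"y":0,"z":-1.0,"ax":0,"ay":0,"az":0,"claw":1},
    {"x":3.5,"y":0,"z":-1.0,"ax":0,"ay":0,"az":0,"claw":1},
    {"x":3.5,"y":0,"z":-1.0,"ax":0,"ay":0,"az":0,"claw":1},
    {"x":3.5,"y":0,"z":-1.0,"ax":0,"ay":0,"az":0,"claw":1},
    {"x":3.5,"y":0,"z":-1.0,"ax":0,"ay":0,"az":0,"claw":1},
  ],
)

```text
time: 18.63
eef_pos: [0.4838, -0.2622, 0.1312]
ee_rot: [0.512, -0.512, 0.488, -0.488]
contact_force: [1.0, 0.4, -7.1]
width: 0.0313
```

>>> arm_command(
  steps=[
    {"x":3.5,"y":0,"z":-0.9,"ax":0,"ay":0,"az":0,"claw":1},
    {"x":3.5,"y":0,"z":-0.9,"ax":0,"ay":0,"az":0,"claw":1},
    {"x":0,"y":2,"z":0,"ax":0,"ay":0,"az":0,"claw":1},
    {"x":0,"y":2,"z":0,"ax":0,"ay":0,"az":0,"claw":1},
    {"x":0,"y":1,"z":0,"ax":0,"ay":0,"az":0,"claw":1},
  ],
)

```text
time: 19.05
eef_pos: [0.468, -0.3315, 0.0789]
ee_rot: [-0.511, 0.511, -0.49, 0.488]
contact_force: [-0.8, 0.5, -7.1]
width: 0.0317
```

```bash
python3 -c "
from h import *
d=vision.get_image('wrist');cv2.imwrite('pics/w7.png',d['frame'])
go(.4688,-.3318,.05,-87.6)
"
```

```text
p [ 0.4675 -0.3303  0.0776] yaw -87.4 tilt [-0.003 -1.    -0.004] F [-0.47  1.03 -8.73] w 0.0318 t 19.1
turn ay=0.2 (rows 0.0) then x=0.15 y=2.76 z=0.12 cm rows 0.7
```

View pics/w7.png

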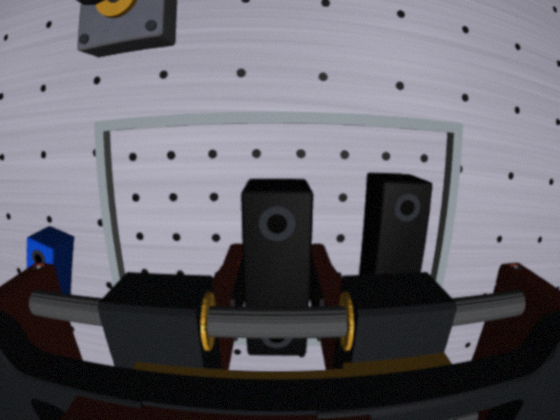

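Clear of the first block; continue down (contact expected near 0.048).

>>> arm_command(
  steps=[
    {"x":0.1,"y":1,"z":0.1,"ax":0,"ay":0,"az":0,"claw":1},
    {"x":0,"y":0.7,"z":0,"ax":0,"ay":0,"az":0,"claw":1},
    {"x":0,"y":0.4,"z":0,"ax":0,"ay":0,"az":0,"claw":1},
    {"x":0,"y":0,"z":0,"ax":0,"ay":0,"az":0,"claw":1},
    {"x":0,"y":0,"z":0,"ax":0,"ay":0,"az":0,"claw":1},
  ],
)

```text
time: 19.52
eef_pos: [0.4707, -0.3323, 0.0604]
ee_rot: [0.511, -0.511, 0.489, -0.489]
contact_force: [1.0, 0.1, -6.5]
width: 0.0315
```

>>> arm_command(
  steps=[
    {"x":0,"y":0.2,"z":0,"ax":0,"ay":0,"az":0,"claw":1},
    {"x":0,"y":0.2,"z":0,"ax":0,"ay":0,"az":0,"claw":1},
    {"x":0,"y":0,"z":0,"ax":0,"ay":0,"az":0,"claw":1},
  ],
)

```text
time: 19.77
eef_pos: [0.4704, -0.3324, 0.0561]
ee_rot: [0.511, -0.511, 0.489, -0.489]
contact_force: [-0.0, 0.2, -7.8]
width: 0.0317
```

>>> arm_command(
  steps=[
    {"x":0,"y":0.3,"z":0,"ax":0,"ay":0,"az":0,"claw":1},
    {"x":0,"y":0.3,"z":0,"ax":0,"ay":0,"az":0,"claw":1},
    {"x":0,"y":0,"z":0,"ax":0,"ay":0,"az":0,"claw":1},
  ],
)

```text
time: 20.02
eef_pos: [0.4701, -0.3322, 0.0495]
ee_rot: [-0.511, 0.511, -0.489, 0.489]
contact_force: [-0.9, 0.5, -7.9]
width: 0.0317
```

>>> arm_command(
  steps=[
    {"x":0,"y":0.2,"z":0,"ax":0,"ay":0,"az":0,"claw":1},
    {"x":0,"y":0,"z":0,"ax":0,"ay":0,"az":0,"claw":1},
  ],
)

```text
time: 20.18
eef_pos: [0.4704, -0.3324, 0.0479]
ee_rot: [-0.511, 0.511, -0.489, 0.489]
contact_force: [-0.1, -0.4, -7.3]
width: 0.0315
```

>>> arm_command(
  steps=[
    {"x":0,"y":0.15,"z":0,"ax":0,"ay":0,"az":0,"claw":1},
    {"x":0,"y":0,"z":0,"ax":0,"ay":0,"az":0,"claw":1},
  ],
)

```text
time: 20.35
eef_pos: [0.4705, -0.3325, 0.0477]
ee_rot: [-0.511, 0.511, -0.489, 0.489]
contact_force: [-3.3, 1.0, 3.2]
width: 0.0316
```

Seated. Release and rise; next riser R4 at (0.4358, 0.0695).

>>> arm_command(
  steps=[
    {"x":0,"y":0,"z":0,"ax":0,"ay":0,"az":0,"claw":0.45},
    {"x":0,"y":0,"z":0,"ax":0,"ay":0,"az":0,"claw":0.45},
    {"x":0,"y":0,"z":0,"ax":0,"ay":0,"az":0,"claw":0.45},
    {"x":0,"y":-1,"z":0,"ax":0,"ay":0,"az":0,"claw":0.45},
    {"x":0,"y":-3,"z":0,"ax":0,"ay":0,"az":0,"claw":0.45},
  ],
)

```text
time: 20.77
eef_pos: [0.4684, -0.3311, 0.0842]
ee_rot: [-0.51, 0.511, -0.491, 0.487]
contact_force: [-0.5, 0.2, 1.3]
width: 0.0483
```

>>> arm_command(
  steps=[
    {"x":0,"y":-3,"z":0,"ax":0,"ay":0,"az":0,"claw":0.4},
    {"x":0,"y":-2,"z":0,"ax":0,"ay":-7.1,"az":0,"claw":0.4},
    {"x":0,"y":0,"z":0,"ax":0,"ay":-7.1,"az":0,"claw":0.4},
    {"x":0,"y":0,"z":0,"ax":0,"ay":-7.1,"az":0,"claw":0.4},
    {"x":0,"y":0,"z":0,"ax":0,"ay":-7.1,"az":0,"claw":0.4},
  ],
)

```text
time: 21.18
eef_pos: [0.471, -0.3328, 0.1384]
ee_rot: [-0.616, 0.616, -0.346, 0.348]
contact_force: [-0.7, 0.3, -0.1]
width: 0.053
```

>>> arm_command(
  steps=[
    {"x":0,"y":0,"z":0,"ax":0,"ay":-7.1,"az":0,"claw":0.4},
    {"x":0,"y":0,"z":0,"ax":0,"ay":-7.1,"az":0,"claw":0.4},
    {"x":0,"y":0,"z":0,"ax":0,"ay":-7.1,"az":0,"claw":0.4},
    {"x":0,"y":0,"z":0,"ax":0,"ay":-7.1,"az":0,"claw":0.4},
    {"x":0,"y":0,"z":0,"ax":0,"ay":-7.1,"az":0,"claw":0.4},
  ],
)

```text
time: 21.6
eef_pos: [0.4707, -0.3327, 0.1376]
ee_rot: [-0.692, 0.693, -0.142, 0.143]
contact_force: [-1.1, -1.2, 0.8]
width: 0.0524
```

>>> arm_command(
  steps=[
    {"x":0,"y":0,"z":0,"ax":0,"ay":-7.1,"az":0,"claw":0.4},
    {"x":0,"y":0,"z":0,"ax":0,"ay":-7.1,"az":0,"claw":0.4},
    {"x":0,"y":0,"z":0,"ax":0,"ay":-7.1,"az":0,"claw":0.4},
    {"x":0,"y":0,"z":0,"ax":0,"ay":-7.1,"az":0,"claw":0.4},
    {"x":0,"y":0,"z":0,"ax":0,"ay":-5,"az":0,"claw":0.4},
  ],
)

```text
time: 22.02
eef_pos: [0.4706, -0.3328, 0.1376]
ee_rot: [-0.704, 0.705, 0.063, -0.062]
contact_force: [-0.5, -0.1, -1.0]
width: 0.0524
```

```bash
python3 -c "
from h import *
risers()
go(.4358,.0695,.12,10.5)
"; python3 -c "
from h import *
d=vision.get_image('wrist');cv2.imwrite('pics/w8.png',d['frame'])"
```

```text
px [471.  51.] xy 0.9127 -0.4668 LxW 55 19 ang 70.7 zt 0.1142 bgr [ 8. 18. 32.]
px [516.  51.] xy 0.9125 -0.5756 LxW 52 18 ang 69.2 zt 0.1138 bgr [32. 34. 31.]
px [554.  54.] xy 0.9197 -0.6651 LxW 20 8 ang 18.3 zt 0.093 bgr [42. 44. 44.]
px [43. 64.] xy 0.8997 0.5995 LxW 52 52 ang -89.0 zt 0.0595 bgr [ 65.5 124.  158. ]
px [239.  74.] xy 0.8598 0.1007 LxW 41 15 ang -73.1 zt 0.1109 bgr [35. 36. 33.]
px [437.  88.] xy 0.8446 -0.3975 LxW 82 51 ang -66.7 zt 0.0348 bgr [ 68. 129. 164.]
px [329. 101.] xy 0.8082 -0.1229 LxW 90 33 ang -55.8 zt 0.0392 bgr [155.  134.  193.5]
px [384. 111.] xy 0.7814 -0.2608 LxW 91 33 ang -56.9 zt 0.039 bgr [196. 198. 197.]
px [555. 141.] xy 0.7613 -0.6567 LxW 10 10 ang -64.6 zt 0.063 bgr [32. 31. 32.]
px [ 11. 196.] xy 0.5503 0.6331 LxW 327 41 ang -0.1 zt 0.1009 bgr [75. 80. 84.]
px [294. 139.] xy 0.7128 -0.0375 LxW 73 19 ang 89.5 zt 0.0281 bgr [ 35.  39. 169.]
px [330. 141.] xy 0.7022 -0.1265 LxW 35 35 ang 4.6 zt 0.0475 bgr [197. 202. 202.]
px [228. 140.] xy 0.7054 0.1297 LxW 33 14 ang -75.9 zt 0.0494 bgr [24. 24. 25.]
px [195. 164.] xy 0.6437 0.21 LxW 78 65 ang 22.4 zt 0.0527 bgr [35. 36. 37.]
px [365. 167.] xy 0.6353 -0.2114 LxW 32 32 ang -44.8 zt 0.0757 bgr [99. 96. 95.]
px [242. 168.] xy 0.6351 0.0939 LxW 90 33 ang -78.4 zt 0.0389 bgr [41. 42. 43.]
px [279. 190.] xy 0.5811 0.0003 LxW 28 25 ang 26.0 zt 0.0278 bgr [74. 72. 69.]
px [397. 238.] xy 0.4717 -0.3316 LxW 89 33 ang 2.2 zt 0.07 bgr [161. 154. 157.]
px [251. 249.] xy 0.4358 0.0694 LxW 90 32 ang -79.5 zt 0.0389 bgr [47. 49. 49.]
px [329. 260.] xy 0.4087 -0.1218 LxW 90 32 ang -16.2 zt 0.0388 bgr [188. 103.  61.]
p [ 0.4705 -0.3329  0.1375] yaw 10.4 tilt [ 0.    -1.    -0.001] F [0.59 0.09 0.59] w 0.0527 t 22.0667
turn ay=-0.1 (rows 0.0) then x=3.92 y=1.75 z=40.20 cm rows 10.1
```

View pics/w8.png

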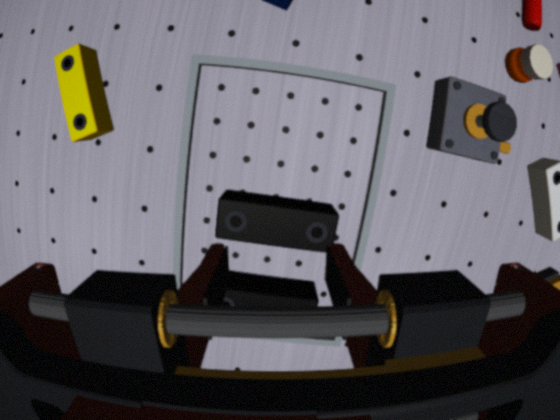

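>>> arm_command(
  steps=[
    {"x":0.4,"y":0,"z":4.0,"ax":0,"ay":0,"az":0,"claw":0.4},
    {"x":0.4,"y":0,"z":4.0,"ax":0,"ay":0,"az":0,"claw":0.4},
    {"x":0.4,"y":0,"z":4.0,"ax":0,"ay":0,"az":0,"claw":0.4},
    {"x":0.4,"y":0,"z":4.0,"ax":0,"ay":0,"az":0,"claw":0.4},
    {"x":0.4,"y":0,"z":4.0,"ax":0,"ay":0,"az":0,"claw":0.4},
  ],
)

```text
time: 22.53
eef_pos: [0.456, -0.1305, 0.1373]
ee_rot: [-0.704, 0.705, 0.059, -0.058]
contact_force: [1.8, -0.1, 0.0]
width: 0.0527
```

>>> arm_command(
  steps=[
    {"x":0.4,"y":0,"z":4.0,"ax":0,"ay":0,"az":0,"claw":0.4},
    {"x":0.4,"y":0,"z":4.0,"ax":0,"ay":0,"az":0,"claw":0.4},
    {"x":0.4,"y":0,"z":4.0,"ax":0,"ay":0,"az":0,"claw":0.4},
    {"x":0.4,"y":0,"z":4.0,"ax":0,"ay":0,"az":0,"claw":0.4},
    {"x":0.3,"y":0,"z":4.0,"ax":0,"ay":0,"az":0,"claw":0.4},
  ],
)

```text
time: 22.95
eef_pos: [0.4411, 0.0701, 0.1374]
ee_rot: [-0.704, 0.705, 0.059, -0.058]
contact_force: [1.1, -0.0, -0.2]
width: 0.0528
```

>>> arm_command(
  steps=[
    {"x":0,"y":2,"z":0,"ax":0,"ay":0,"az":0,"claw":0.4},
    {"x":0,"y":1,"z":0,"ax":0,"ay":0,"az":0,"claw":0.4},
    {"x":0,"y":0,"z":0,"ax":0,"ay":0,"az":0,"claw":0.4},
  ],
)

```text
time: 23.2
eef_pos: [0.4398, 0.0677, 0.1051]
ee_rot: [-0.704, 0.705, 0.058, -0.061]
contact_force: [-0.8, -0.7, -1.2]
width: 0.0526
```

```bash
python3 -c "
from h import *
d=vision.get_image('wrist');cv2.imwrite('pics/w9.png',d['frame'])
go(.4358,.0695,.010,10.5)
"
```

```text
p [0.4403 0.0672 0.1059] yaw 9.6 tilt [-0.003 -1.    -0.001] F [0.47 0.18 0.32] w 0.053 t 23.25
turn ay=-0.9 (rows 0.1) then x=-0.40 y=9.59 z=0.31 cm rows 2.4
```

View pics/w9.png

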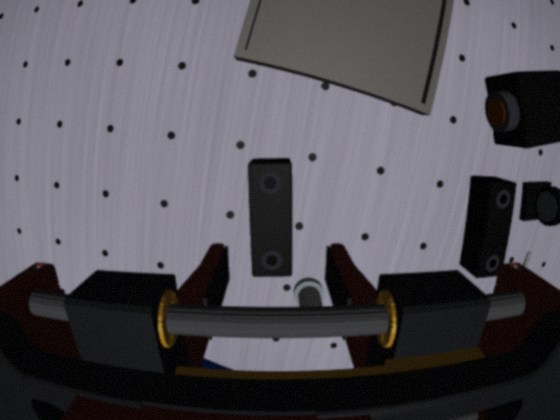

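>>> arm_command(
  steps=[
    {"x":-0.4,"y":1,"z":0.3,"ax":0,"ay":-0.9,"az":0,"claw":0.4},
    {"x":0,"y":3,"z":0,"ax":0,"ay":0,"az":0,"claw":0.4},
    {"x":0,"y":2.5,"z":0,"ax":0,"ay":0,"az":0,"claw":0.4},
    {"x":0,"y":1,"z":0,"ax":0,"ay":0,"az":0,"claw":0.4},
    {"x":0,"y":0,"z":0,"ax":0,"ay":0,"az":0,"claw":0.4},
  ],
)

```text
time: 23.67
eef_pos: [0.4356, 0.0691, 0.0303]
ee_rot: [-0.704, 0.704, 0.063, -0.066]
contact_force: [-0.3, 0.3, 0.2]
width: 0.0525
```

```bash
python3 -c "
from h import *
vision.get_image('wrist')
go(.4358,.0695,.010,10.5)
"
```

```text
p [0.4364 0.0697 0.0315] yaw 10.5 tilt [-0.002 -1.    -0.   ] F [ 0.74 -0.24 -0.09] w 0.0525 t 23.7167
turn ay=0.0 (rows 0.0) then x=-0.07 y=2.15 z=-0.01 cm rows 0.5
```

>>> arm_command(
  steps=[
    {"x":-0.1,"y":1.2,"z":0,"ax":0,"ay":0,"az":0,"claw":0.4},
    {"x":0,"y":0.9,"z":0,"ax":0,"ay":0,"az":0,"claw":0.4},
    {"x":0,"y":0,"z":0,"ax":0,"ay":0,"az":0,"claw":0.4},
    {"x":0,"y":0,"z":0,"ax":0,"ay":0,"az":0,"claw":0.7},
    {"x":0,"y":0,"z":0,"ax":0,"ay":0,"az":0,"claw":1},
  ],
)

```text
time: 24.13
eef_pos: [0.4362, 0.0705, 0.0114]
ee_rot: [-0.704, 0.704, 0.066, -0.065]
contact_force: [0.3, 0.0, 0.2]
width: 0.0425
```

>>> arm_command(
  steps=[
    {"x":0,"y":0,"z":0,"ax":0,"ay":0,"az":0,"claw":1},
    {"x":0,"y":0,"z":0,"ax":0,"ay":0,"az":0,"claw":1},
    {"x":0,"y":0,"z":0,"ax":0,"ay":0,"az":0,"claw":1},
  ],
)

```text
time: 24.38
eef_pos: [0.4357, 0.0703, 0.0112]
ee_rot: [-0.704, 0.704, 0.066, -0.066]
contact_force: [-2.0, -0.6, 7.4]
width: 0.0319
```

>>> arm_command(
  steps=[
    {"x":0,"y":-1,"z":0,"ax":0,"ay":0,"az":0,"claw":1},
    {"x":0,"y":-3,"z":0,"ax":0,"ay":0,"az":0,"claw":1},
    {"x":0,"y":-4,"z":0,"ax":0,"ay":0,"az":0,"claw":1},
    {"x":0,"y":-2,"z":0,"ax":0,"ay":0,"az":0,"claw":1},
    {"x":0,"y":-1,"z":0,"ax":0,"ay":0,"az":0,"claw":1},
  ],
)

```text
time: 24.8
eef_pos: [0.437, 0.071, 0.1239]
ee_rot: [-0.704, 0.704, 0.067, -0.064]
contact_force: [0.2, -0.2, -2.8]
width: 0.0319
```

>>> arm_command(
  steps=[
    {"x":0,"y":0,"z":0,"ax":0,"ay":0,"az":0,"claw":1},
    {"x":0,"y":0,"z":0,"ax":0,"ay":0,"az":0,"claw":1},
    {"x":0,"y":0,"z":0,"ax":0,"ay":0,"az":0,"claw":1},
    {"x":0,"y":0,"z":0,"ax":0,"ay":0,"az":0,"claw":1},
    {"x":0,"y":0,"z":0,"ax":0,"ay":0,"az":0,"claw":1},
  ],
)

```text
time: 25.22
eef_pos: [0.4348, 0.0705, 0.1194]
ee_rot: [0.704, -0.704, -0.065, 0.067]
contact_force: [0.1, 0.1, -3.2]
width: 0.0316
```

```bash
python3 -c "
from h import *
for i in range(5):
    vision.get_image('top'); print(sensors.state()['contact_force'].round(2))
go(.4658,-.2599,.13,-87.6)
go(.4758,.3044-.05,.12,85.1)
"
```

```text
[-0.52 -0.25 -2.39]
[ 0.21  0.38 -2.66]
[-0.01 -0.51 -3.34]
[ 0.81 -0.46 -2.27]
[-0.56  0.74 -1.96]
p [0.4355 0.0706 0.1203] yaw 10.7 tilt [-0.001 -1.     0.   ] F [-0.56  0.74 -1.96] w 0.0317 t 25.4667
turn ay=98.3 (rows 14.0) then x=33.15 y=-0.97 z=1.65 cm rows 8.3
p [0.4355 0.0706 0.1203] yaw 10.7 tilt [-0.001 -1.     0.   ] F [-0.56  0.74 -1.96] w 0.0317 t 25.4667
turn ay=-74.4 (rows 10.6) then x=18.66 y=0.03 z=-2.45 cm rows 4.7
```

>>> arm_command(
  steps=[
    {"x":0,"y":0,"z":0,"ax":0,"ay":-7.1,"az":0,"claw":1},
    {"x":0,"y":0,"z":0,"ax":0,"ay":-7.1,"az":0,"claw":1},
    {"x":0,"y":0,"z":0,"ax":0,"ay":-7.1,"az":0,"claw":1},
    {"x":0,"y":0,"z":0,"ax":0,"ay":-7.1,"az":0,"claw":1},
    {"x":0,"y":0,"z":0,"ax":0,"ay":-7.1,"az":0,"claw":1},
  ],
)

```text
time: 25.88
eef_pos: [0.4356, 0.0705, 0.1206]
ee_rot: [-0.65, 0.65, 0.279, -0.279]
contact_force: [-0.7, -0.9, -2.6]
width: 0.0318
```

>>> arm_command(
  steps=[
    {"x":0,"y":0,"z":0,"ax":0,"ay":-7.1,"az":0,"claw":1},
    {"x":0,"y":0,"z":0,"ax":0,"ay":-7.1,"az":0,"claw":1},
    {"x":0,"y":0,"z":0,"ax":0,"ay":-7.1,"az":0,"claw":1},
    {"x":0,"y":0,"z":0,"ax":0,"ay":-7.1,"az":0,"claw":1},
    {"x":0,"y":0,"z":0,"ax":0,"ay":-7.1,"az":0,"claw":1},
  ],
)

```text
time: 26.3
eef_pos: [0.4357, 0.0704, 0.1206]
ee_rot: [-0.534, 0.534, 0.464, -0.464]
contact_force: [-0.5, -0.3, -3.6]
width: 0.0318
```

>>> arm_command(
  steps=[
    {"x":0,"y":0,"z":0,"ax":0,"ay":-3.4,"az":0,"claw":1},
    {"x":0,"y":0,"z":0,"ax":0,"ay":0,"az":0,"claw":1},
  ],
)

```text
time: 26.47
eef_pos: [0.4356, 0.0704, 0.1205]
ee_rot: [0.521, -0.52, -0.479, 0.479]
contact_force: [0.2, -0.6, -2.9]
width: 0.0315
```

```bash
python3 -c "
from h import *
go(.4832,.3642,.12,85.1)
"
```

```text
p [0.4356 0.0704 0.1205] yaw 85.2 tilt [ 0. -1.  0.] F [ 0.17 -0.57 -2.91] w 0.0315 t 26.4667
turn ay=0.1 (rows 0.0) then x=29.68 y=0.05 z=-2.23 cm rows 7.4
```

>>> arm_command(
  steps=[
    {"x":3.7,"y":0,"z":-0.3,"ax":0,"ay":0,"az":0,"claw":1},
    {"x":3.7,"y":0,"z":-0.3,"ax":0,"ay":0,"az":0,"claw":1},
    {"x":3.7,"y":0,"z":-0.3,"ax":0,"ay":0,"az":0,"claw":1},
    {"x":3.7,"y":0,"z":-0.3,"ax":0,"ay":0,"az":0,"claw":1},
    {"x":3.7,"y":0,"z":-0.3,"ax":0,"ay":0,"az":0,"claw":1},
  ],
)

```text
time: 26.88
eef_pos: [0.4667, 0.255, 0.1204]
ee_rot: [-0.522, 0.522, 0.477, -0.477]
contact_force: [-0.2, 0.5, -1.9]
width: 0.0317
```

>>> arm_command(
  steps=[
    {"x":3.7,"y":0,"z":-0.3,"ax":0,"ay":0,"az":0,"claw":1},
    {"x":3.7,"y":0,"z":-0.2,"ax":0,"ay":0,"az":0,"claw":1},
    {"x":3.7,"y":0,"z":-0.2,"ax":0,"ay":0,"az":0,"claw":1},
    {"x":0,"y":2.5,"z":0,"ax":0,"ay":0,"az":0,"claw":1},
    {"x":0,"y":2.5,"z":0,"ax":0,"ay":0,"az":0,"claw":1},
  ],
)

```text
time: 27.3
eef_pos: [0.4828, 0.3677, 0.071]
ee_rot: [0.521, -0.52, -0.48, 0.477]
contact_force: [0.7, -1.7, -3.5]
width: 0.0318
```

```bash
python3 -c "
from h import *
d=vision.get_image('wrist');cv2.imwrite('pics/w10.png',d['frame'])
vision.get_image('wrist')
go(.4832,.3642,.018,85.1)
"
```

```text
p [0.481  0.3618 0.0666] yaw 85.0 tilt [-0.005 -1.     0.005] F [-0.53 -1.28 -2.53] w 0.0319 t 27.4
turn ay=-0.1 (rows 0.0) then x=0.25 y=4.86 z=-0.20 cm rows 1.2
```

View pics/w10.png

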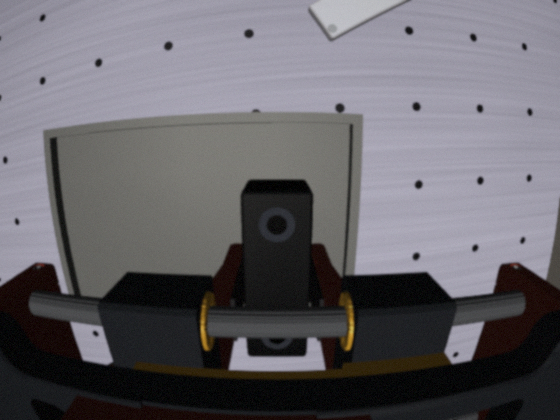

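>>> arm_command(
  steps=[
    {"x":0.1,"y":1.5,"z":-0.1,"ax":0,"ay":0,"az":0,"claw":1},
    {"x":0.1,"y":1.5,"z":-0.1,"ax":0,"ay":0,"az":0,"claw":1},
    {"x":0,"y":0.8,"z":0,"ax":0,"ay":0,"az":0,"claw":1},
    {"x":0,"y":0.4,"z":0,"ax":0,"ay":0,"az":0,"claw":1},
    {"x":0,"y":0,"z":0,"ax":0,"ay":0,"az":0,"claw":1},
  ],
)

```text
time: 27.82
eef_pos: [0.485, 0.3647, 0.0278]
ee_rot: [0.521, -0.521, -0.477, 0.478]
contact_force: [-0.4, 0.4, -3.3]
width: 0.0318
```

>>> arm_command(
  steps=[
    {"x":0,"y":0.3,"z":0,"ax":0,"ay":0,"az":0,"claw":1},
    {"x":0,"y":0,"z":0,"ax":0,"ay":0,"az":0,"claw":1},
  ],
)

```text
time: 27.98
eef_pos: [0.4854, 0.3653, 0.0258]
ee_rot: [-0.521, 0.521, 0.478, -0.478]
contact_force: [-0.1, -0.1, -2.3]
width: 0.0316
```

>>> arm_command(
  steps=[
    {"x":0,"y":0.3,"z":0,"ax":0,"ay":0,"az":0,"claw":1},
    {"x":0,"y":0.3,"z":0,"ax":0,"ay":0,"az":0,"claw":1},
    {"x":0,"y":0,"z":0,"ax":0,"ay":0,"az":0,"claw":1},
  ],
)

```text
time: 28.23
eef_pos: [0.4852, 0.3651, 0.0193]
ee_rot: [-0.521, 0.521, 0.478, -0.478]
contact_force: [0.5, -0.9, -2.2]
width: 0.0317
```

>>> arm_command(
  steps=[
    {"x":0,"y":0.2,"z":0,"ax":0,"ay":0,"az":0,"claw":1},
    {"x":0,"y":0,"z":0,"ax":0,"ay":0,"az":0,"claw":1},
  ],
)

```text
time: 28.4
eef_pos: [0.4852, 0.3652, 0.0174]
ee_rot: [-0.521, 0.521, 0.478, -0.478]
contact_force: [-0.4, -0.7, -2.7]
width: 0.0317
```

>>> arm_command(
  steps=[
    {"x":0,"y":0.15,"z":0,"ax":0,"ay":0,"az":0,"claw":1},
    {"x":0,"y":0,"z":0,"ax":0,"ay":0,"az":0,"claw":1},
  ],
)

```text
time: 28.57
eef_pos: [0.4852, 0.3653, 0.0172]
ee_rot: [-0.521, 0.521, 0.478, -0.478]
contact_force: [-2.9, -2.6, 7.6]
width: 0.032
```

>>> arm_command(
  steps=[
    {"x":0,"y":0,"z":0,"ax":0,"ay":0,"az":0,"claw":0.45},
    {"x":0,"y":0,"z":0,"ax":0,"ay":0,"az":0,"claw":0.45},
    {"x":0,"y":0,"z":0,"ax":0,"ay":0,"az":0,"claw":0.45},
    {"x":0,"y":-1,"z":0,"ax":0,"ay":0,"az":0,"claw":0.45},
    {"x":0,"y":-3,"z":0,"ax":0,"ay":0,"az":0,"claw":0.45},
  ],
)

```text
time: 28.98
eef_pos: [0.4835, 0.3635, 0.0534]
ee_rot: [0.521, -0.521, -0.476, 0.48]
contact_force: [0.4, -0.4, -0.2]
width: 0.0484
```

>>> arm_command(
  steps=[
    {"x":0,"y":-4,"z":0,"ax":0,"ay":0,"az":0,"claw":0.4},
    {"x":0,"y":-4,"z":0,"ax":0,"ay":7.1,"az":0,"claw":0.4},
    {"x":0,"y":0,"z":0,"ax":0,"ay":7.1,"az":0,"claw":0.4},
    {"x":0,"y":0,"z":0,"ax":0,"ay":7.1,"az":0,"claw":0.4},
    {"x":0,"y":0,"z":0,"ax":0,"ay":7.1,"az":0,"claw":0.4},
  ],
)

```text
time: 29.4
eef_pos: [0.4856, 0.3657, 0.138]
ee_rot: [0.624, -0.623, -0.334, 0.333]
contact_force: [0.6, -0.1, -0.3]
width: 0.0529
```

>>> arm_command(
  steps=[
    {"x":0,"y":0,"z":0,"ax":0,"ay":7.1,"az":0,"claw":0.4},
    {"x":0,"y":0,"z":0,"ax":0,"ay":7.1,"az":0,"claw":0.4},
    {"x":0,"y":0,"z":0,"ax":0,"ay":7.1,"az":0,"claw":0.4},
    {"x":0,"y":0,"z":0,"ax":0,"ay":7.1,"az":0,"claw":0.4},
    {"x":0,"y":0,"z":0,"ax":0,"ay":7.1,"az":0,"claw":0.4},
  ],
)

```text
time: 29.82
eef_pos: [0.4851, 0.3656, 0.1369]
ee_rot: [0.696, -0.695, -0.128, 0.128]
contact_force: [-0.1, -0.2, 0.0]
width: 0.0526
```

>>> arm_command(
  steps=[
    {"x":0,"y":0,"z":0,"ax":0,"ay":2.8,"az":0,"claw":0.4},
    {"x":0,"y":0,"z":0,"ax":0,"ay":0,"az":0,"claw":0.4},
  ],
)

```text
time: 29.98
eef_pos: [0.4851, 0.3657, 0.137]
ee_rot: [0.698, -0.698, -0.112, 0.112]
contact_force: [-0.3, -0.4, -0.1]
width: 0.0529
```

```bash
python3 -c "
from h import *
risers()
go(.6352,.094,.12,11.3)
d=vision.get_image('top');cv2.imwrite('pics/t11.png',d['frame'])
"
```

```text
px [471.  51.] xy 0.9129 -0.4671 LxW 56 18 ang 72.7 zt 0.1136 bgr [ 9. 20. 35.]
px [517.  51.] xy 0.9123 -0.5744 LxW 52 19 ang 68.8 zt 0.1143 bgr [34. 36. 33.]
px [554.  54.] xy 0.9205 -0.6639 LxW 21 5 ang 6.9 zt 0.0934 bgr [46. 48. 47.]
px [43. 64.] xy 0.8997 0.5993 LxW 52 52 ang -88.9 zt 0.0594 bgr [ 70. 132. 168.]
px [239.  74.] xy 0.8602 0.1004 LxW 44 15 ang -74.4 zt 0.1111 bgr [38. 39. 36.]
px [437.  88.] xy 0.8449 -0.3971 LxW 83 51 ang -66.9 zt 0.0349 bgr [ 73. 137. 174.]
px [329. 101.] xy 0.8083 -0.1234 LxW 90 33 ang -56.4 zt 0.0393 bgr [165. 142. 206.]
px [384. 111.] xy 0.7815 -0.2608 LxW 90 32 ang -57.4 zt 0.0391 bgr [207.5 210.  210. ]
px [556. 145.] xy 0.6948 -0.6681 LxW 146 8 ang 9.7 zt 0.0605 bgr [34. 34. 35.]
px [ 11. 152.] xy 0.6447 0.6497 LxW 151 38 ang -14.2 zt 0.1088 bgr [80. 85. 89.]
px [294. 139.] xy 0.7121 -0.0376 LxW 73 21 ang -89.7 zt 0.0277 bgr [ 37.  41. 176.]
px [330. 141.] xy 0.702 -0.1271 LxW 34 34 ang -0.5 zt 0.0476 bgr [209. 215. 214.]
px [228. 140.] xy 0.7063 0.1293 LxW 31 14 ang -72.8 zt 0.0487 bgr [26.5 26.5 27. ]
px [194. 164.] xy 0.6437 0.2094 LxW 78 65 ang 23.6 zt 0.0526 bgr [38. 39. 39.]
px [365. 168.] xy 0.6358 -0.2116 LxW 33 32 ang 56.3 zt 0.0756 bgr [105. 102. 101.]
px [242. 168.] xy 0.6352 0.0939 LxW 90 33 ang -79.2 zt 0.0391 bgr [44. 45. 46.]
px [279. 190.] xy 0.5811 -0.0003 LxW 28 22 ang 0.2 zt 0.0283 bgr [75. 73. 71.]
px [416. 236.] xy 0.4718 -0.368 LxW 108 88 ang -89.8 zt 0.0713 bgr [169. 162. 165.]
px [131. 227.] xy 0.487 0.365 LxW 90 34 ang -4.9 zt 0.0449 bgr [31. 32. 32.]
px [329. 260.] xy 0.4087 -0.1221 LxW 90 32 ang -16.2 zt 0.0388 bgr [200. 110.  65.]
px [ 10. 264.] xy 0.4038 0.6333 LxW 42 37 ang 4.1 zt 0.0954 bgr [78.  83.  86.5]
p [0.4851 0.3657 0.1369] yaw 18.5 tilt [ 0.001 -1.     0.   ] F [-0.89 -0.56 -0.14] w 0.0528 t 30.0333
turn ay=7.2 (rows 1.0) then x=9.40 y=1.69 z=-29.58 cm rows 7.8
```

View pics/t11.png

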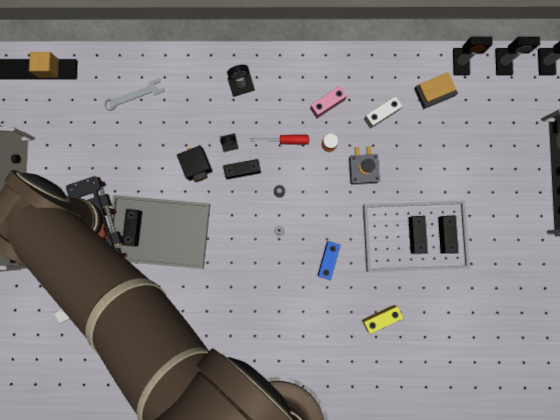

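```bash
python3 -c "
from h import *
d,P,ok=cloud()
def px(u,v,z):
    f=210/np.tan(np.radians(d['fovy'])/2); r=d['R'].T@np.array([(u-d['cx'])/f,(v-d['cy'])/f,1]); o=-d['R'].T@d['t']
    return (o+r*(z-o[2])/r[2]).round(4)
print(px(224.2,151.7,0),px(238.2,148.7,0),px(224.2,151.7,.01),px(238.2,148.7,.01))
cv2.imwrite('pics/c12.png',cv2.resize(d['frame'][125:195,195:285],None,fx=8,fy=8,interpolation=cv2.INTER_CUBIC))
"
```

```text
[0.6842 0.1423 0.    ] [0.6921 0.1063 0.    ] [0.682 0.141 0.01 ] [0.6898 0.1054 0.01  ]
```

View pics/c12.png

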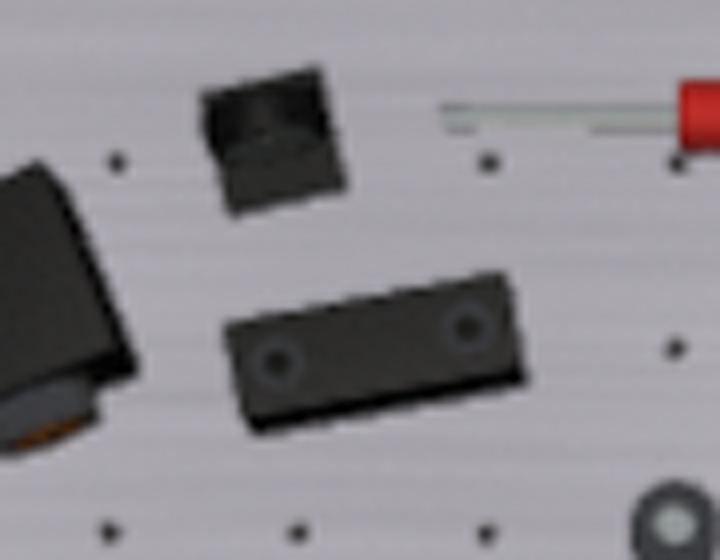

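>>> arm_command(
  steps=[
    {"x":0,"y":0,"z":0,"ax":0,"ay":7.1,"az":0,"claw":0.45},
    {"x":1.1,"y":0,"z":-3.7,"ax":0,"ay":0,"az":0,"claw":0.45},
    {"x":1.1,"y":0,"z":-3.7,"ax":0,"ay":0,"az":0,"claw":0.45},
    {"x":1.2,"y":0,"z":-3.7,"ax":0,"ay":0,"az":0,"claw":0.45},
    {"x":1.2,"y":0,"z":-3.7,"ax":0,"ay":0,"az":0,"claw":0.45},
  ],
)

```text
time: 30.55
eef_pos: [0.5597, 0.2278, 0.1363]
ee_rot: [0.704, -0.704, -0.07, 0.07]
contact_force: [1.2, -0.0, -1.0]
width: 0.0484
```

>>> arm_command(
  steps=[
    {"x":1.2,"y":0,"z":-3.7,"ax":0,"ay":0,"az":0,"claw":0.45},
    {"x":1.2,"y":0,"z":-3.7,"ax":0,"ay":0,"az":0,"claw":0.45},
    {"x":1.2,"y":0,"z":-3.7,"ax":0,"ay":0,"az":0,"claw":0.45},
    {"x":1.2,"y":0,"z":-3.7,"ax":0,"ay":0,"az":0,"claw":0.45},
    {"x":0,"y":2,"z":0,"ax":0,"ay":0,"az":0,"claw":0.45},
  ],
)

```text
time: 30.97
eef_pos: [0.6414, 0.0833, 0.1189]
ee_rot: [-0.702, 0.706, 0.069, -0.064]
contact_force: [1.1, -2.1, -0.6]
width: 0.0484
```

>>> arm_command(
  steps=[
    {"x":0,"y":1,"z":0,"ax":0,"ay":0,"az":0,"claw":0.45},
    {"x":0,"y":0,"z":0,"ax":0,"ay":0,"az":0,"claw":0.45},
  ],
)

```text
time: 31.13
eef_pos: [0.6335, 0.0929, 0.1036]
ee_rot: [0.704, -0.703, -0.068, 0.071]
contact_force: [-0.5, 0.3, -0.1]
width: 0.0483
```

```bash
python3 -c "
from h import *
d=vision.get_image('wrist');cv2.imwrite('pics/w13.png',d['frame'])
go(.6352,.094,.010,11)
"
```

```text
p [0.6338 0.0943 0.105 ] yaw 11.4 tilt [-0.003 -1.     0.001] F [-0.42 -0.1   0.11] w 0.0485 t 31.1833
turn ay=0.4 (rows 0.1) then x=0.13 y=9.50 z=-0.05 cm rows 2.4
```

View pics/w13.png

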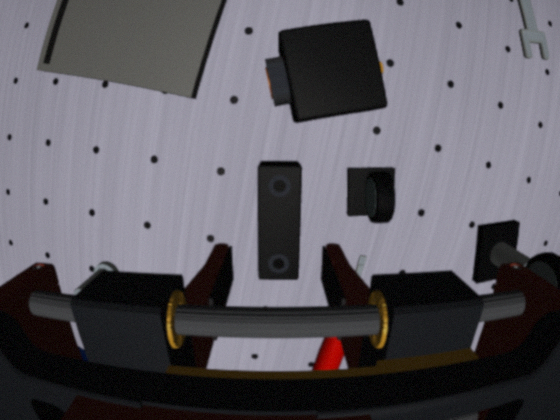

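>>> arm_command(
  steps=[
    {"x":0.1,"y":1,"z":0,"ax":0,"ay":0.3,"az":0,"claw":0.45},
    {"x":0,"y":3,"z":0,"ax":0,"ay":0,"az":0,"claw":0.45},
    {"x":0,"y":2.5,"z":0,"ax":0,"ay":0,"az":0,"claw":0.45},
    {"x":0,"y":1,"z":0,"ax":0,"ay":0,"az":0,"claw":0.45},
    {"x":0,"y":0,"z":0,"ax":0,"ay":0,"az":0,"claw":0.45},
  ],
)

```text
time: 31.6
eef_pos: [0.6343, 0.0945, 0.0289]
ee_rot: [0.704, -0.704, -0.067, 0.07]
contact_force: [0.2, 0.3, 1.0]
width: 0.0486
```

```bash
python3 -c "
from h import *
vision.get_image('wrist')
go(.6352,.094,.010,11)
"
```

```text
p [0.6355 0.0946 0.0307] yaw 11.1 tilt [-0.002 -1.     0.   ] F [ 0.32 -0.84  0.16] w 0.0484 t 31.65
turn ay=0.1 (rows 0.0) then x=-0.04 y=2.07 z=-0.06 cm rows 0.5
```

>>> arm_command(
  steps=[
    {"x":0,"y":1.1,"z":0,"ax":0,"ay":0,"az":0,"claw":0.45},
    {"x":0,"y":0.9,"z":0,"ax":0,"ay":0,"az":0,"claw":0.45},
    {"x":0,"y":0,"z":0,"ax":0,"ay":0,"az":0,"claw":0.45},
    {"x":0,"y":0,"z":0,"ax":0,"ay":0,"az":0,"claw":0.7},
    {"x":0,"y":0,"z":0,"ax":0,"ay":0,"az":0,"claw":1},
  ],
)

```text
time: 32.07
eef_pos: [0.6365, 0.0936, 0.0116]
ee_rot: [0.704, -0.704, -0.068, 0.067]
contact_force: [0.6, -0.3, 0.1]
width: 0.0385
```

>>> arm_command(
  steps=[
    {"x":0,"y":0,"z":0,"ax":0,"ay":0,"az":0,"claw":1},
    {"x":0,"y":0,"z":0,"ax":0,"ay":0,"az":0,"claw":1},
    {"x":0,"y":0,"z":0,"ax":0,"ay":0,"az":0,"claw":1},
  ],
)

```text
time: 32.32
eef_pos: [0.6352, 0.0933, 0.0116]
ee_rot: [-0.704, 0.704, 0.067, -0.068]
contact_force: [-5.4, -1.6, 4.8]
width: 0.0316
```

>>> arm_command(
  steps=[
    {"x":0,"y":-1,"z":0,"ax":0,"ay":0,"az":0,"claw":1},
    {"x":0,"y":-3,"z":0,"ax":0,"ay":0,"az":0,"claw":1},
    {"x":0,"y":-4,"z":0,"ax":0,"ay":0,"az":0,"claw":1},
    {"x":0,"y":-3,"z":0,"ax":0,"ay":0,"az":0,"claw":1},
    {"x":0,"y":-1,"z":0,"ax":0,"ay":0,"az":0,"claw":1},
  ],
)

```text
time: 32.73
eef_pos: [0.6384, 0.0943, 0.1363]
ee_rot: [0.704, -0.704, -0.07, 0.065]
contact_force: [0.5, -0.1, -7.6]
width: 0.0316
```

>>> arm_command(
  steps=[
    {"x":0,"y":0,"z":0,"ax":0,"ay":0,"az":0,"claw":1},
    {"x":0,"y":0,"z":0,"ax":0,"ay":0,"az":0,"claw":1},
    {"x":0,"y":0,"z":0,"ax":0,"ay":0,"az":0,"claw":1},
    {"x":0,"y":0,"z":0,"ax":0,"ay":0,"az":0,"claw":1},
    {"x":0,"y":0,"z":0,"ax":0,"ay":0,"az":0,"claw":1},
  ],
)

```text
time: 33.15
eef_pos: [0.6351, 0.0933, 0.1289]
ee_rot: [-0.704, 0.704, 0.066, -0.069]
contact_force: [0.6, 1.3, -7.6]
width: 0.0317
```

```bash
python3 -c "
from h import *
for i in range(5):
    vision.get_image('top'); print(sensors.state()['contact_force'].round(2))
go(.4658,-.2599,.13,-87.6)
go(.473,.2446,.13,85.1)
"
```

```text
[ 0.81  0.38 -8.4 ]
[-0.07 -0.86 -8.38]
[-0.87 -0.59 -9.33]
[ 0.08 -0.45 -8.91]
[-0.3   0.06 -8.74]
p [0.6361 0.0936 0.1307] yaw 11.0 tilt [-0.001 -1.     0.   ] F [-0.3   0.06 -8.74] w 0.0316 t 33.4
turn ay=98.6 (rows 14.1) then x=34.61 y=0.07 z=-18.49 cm rows 9.8
p [0.6361 0.0936 0.1307] yaw 11.0 tilt [-0.001 -1.     0.   ] F [-0.3   0.06 -8.74] w 0.0316 t 33.4
turn ay=-74.1 (rows 10.6) then x=13.65 y=0.07 z=17.54 cm rows 5.6
```

>>> arm_command(
  steps=[
    {"x":0,"y":0,"z":0,"ax":0,"ay":7.1,"az":0,"claw":1},
    {"x":0,"y":0,"z":0,"ax":0,"ay":7.1,"az":0,"claw":1},
    {"x":0,"y":0,"z":0,"ax":0,"ay":7.1,"az":0,"claw":1},
    {"x":0,"y":0,"z":0,"ax":0,"ay":7.1,"az":0,"claw":1},
    {"x":0,"y":0,"z":0,"ax":0,"ay":7.1,"az":0,"claw":1},
  ],
)

```text
time: 33.82
eef_pos: [0.6362, 0.0937, 0.1311]
ee_rot: [0.691, -0.69, 0.152, -0.152]
contact_force: [0.5, 0.0, -8.0]
width: 0.0319
```

>>> arm_command(
  steps=[
    {"x":0,"y":0,"z":0,"ax":0,"ay":7.1,"az":0,"claw":1},
    {"x":0,"y":0,"z":0,"ax":0,"ay":7.1,"az":0,"claw":1},
    {"x":0,"y":0,"z":0,"ax":0,"ay":7.1,"az":0,"claw":1},
    {"x":0,"y":0,"z":0,"ax":0,"ay":7.1,"az":0,"claw":1},
    {"x":0,"y":0,"z":0,"ax":0,"ay":7.1,"az":0,"claw":1},
  ],
)

```text
time: 34.23
eef_pos: [0.6361, 0.0939, 0.1311]
ee_rot: [0.611, -0.611, 0.356, -0.355]
contact_force: [0.1, 0.5, -8.8]
width: 0.0316
```

>>> arm_command(
  steps=[
    {"x":0,"y":0,"z":0,"ax":0,"ay":7.1,"az":0,"claw":1},
    {"x":0,"y":0,"z":0,"ax":0,"ay":7.1,"az":0,"claw":1},
    {"x":0,"y":0,"z":0,"ax":0,"ay":7.1,"az":0,"claw":1},
    {"x":0,"y":0,"z":0,"ax":0,"ay":6.3,"az":0,"claw":1},
    {"x":0,"y":0,"z":0,"ax":0,"ay":0,"az":0,"claw":1},
  ],
)

```text
time: 34.65
eef_pos: [0.6361, 0.0941, 0.1312]
ee_rot: [0.509, -0.509, 0.491, -0.491]
contact_force: [0.1, -0.2, -8.2]
width: 0.0315
```

```bash
python3 -c "
from h import *
go(.466,-.2639,.13,-87.6)
"
```

```text
p [0.6361 0.0941 0.1312] yaw -87.9 tilt [-0. -1.  0.] F [ 0.15 -0.18 -8.16] w 0.0315 t 34.65
turn ay=-0.3 (rows 0.0) then x=35.05 y=0.12 z=-18.49 cm rows 9.9
```

>>> arm_command(
  steps=[
    {"x":3.5,"y":0,"z":-1.8,"ax":0,"ay":0,"az":0,"claw":1},
    {"x":3.5,"y":0,"z":-1.8,"ax":0,"ay":0,"az":0,"claw":1},
    {"x":3.5,"y":0,"z":-1.8,"ax":0,"ay":0,"az":0,"claw":1},
    {"x":3.5,"y":0,"z":-1.8,"ax":0,"ay":0,"az":0,"claw":1},
    {"x":3.5,"y":0,"z":-1.8,"ax":0,"ay":0,"az":0,"claw":1},
  ],
)

```text
time: 35.07
eef_pos: [0.5526, -0.0862, 0.1313]
ee_rot: [0.512, -0.511, 0.488, -0.488]
contact_force: [0.5, -0.6, -9.1]
width: 0.0321
```

>>> arm_command(
  steps=[
    {"x":3.5,"y":0,"z":-1.9,"ax":0,"ay":0,"az":0,"claw":1},
    {"x":3.5,"y":0,"z":-1.9,"ax":0,"ay":0,"az":0,"claw":1},
    {"x":3.5,"y":0,"z":-1.9,"ax":0,"ay":0,"az":0,"claw":1},
    {"x":3.5,"y":0,"z":-1.9,"ax":0,"ay":0,"az":0,"claw":1},
    {"x":3.5,"y":0,"z":-1.9,"ax":0,"ay":0,"az":0,"claw":1},
  ],
)

```text
time: 35.48
eef_pos: [0.465, -0.2652, 0.1316]
ee_rot: [0.512, -0.511, 0.488, -0.489]
contact_force: [1.5, -1.3, -8.7]
width: 0.0316
```

>>> arm_command(
  steps=[
    {"x":0,"y":2,"z":0,"ax":0,"ay":0,"az":0,"claw":1},
    {"x":0,"y":2,"z":0,"ax":0,"ay":0,"az":0,"claw":1},
    {"x":0,"y":0,"z":0,"ax":0,"ay":0,"az":0,"claw":1},
  ],
)

```text
time: 35.73
eef_pos: [0.4634, -0.2634, 0.0884]
ee_rot: [-0.51, 0.511, -0.491, 0.487]
contact_force: [-0.2, 1.1, -9.2]
width: 0.0319
```

```bash
python3 -c "
from h import *
d=vision.get_image('wrist');cv2.imwrite('pics/w14.png',d['frame'])
vision.get_image('wrist')
go(.466,-.2639,.05,-87.6)
"
```

```text
p [ 0.4657 -0.2631  0.0911] yaw -87.5 tilt [-0.001 -1.    -0.001] F [ 1.02 -0.08 -8.21] w 0.0315 t 35.8333
turn ay=0.1 (rows 0.0) then x=0.08 y=4.11 z=0.03 cm rows 1.0
```

View pics/w14.png

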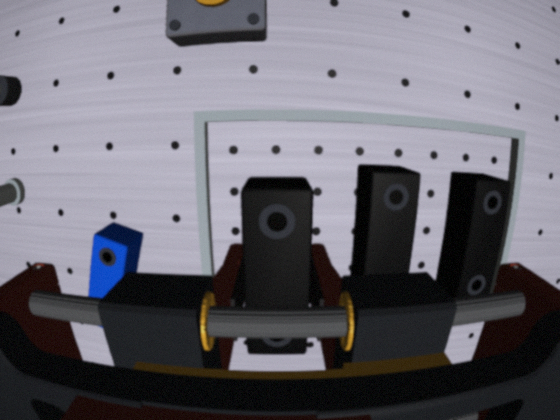

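>>> arm_command(
  steps=[
    {"x":0.1,"y":1.5,"z":0.2,"ax":0,"ay":0,"az":0,"claw":1},
    {"x":0,"y":1.2,"z":0,"ax":0,"ay":0,"az":0,"claw":1},
    {"x":0,"y":0.6,"z":0,"ax":0,"ay":0,"az":0,"claw":1},
    {"x":0,"y":0.3,"z":0,"ax":0,"ay":0,"az":0,"claw":1},
    {"x":0,"y":0,"z":0,"ax":0,"ay":0,"az":0,"claw":1},
  ],
)

```text
time: 36.25
eef_pos: [0.4682, -0.2643, 0.0554]
ee_rot: [0.511, -0.511, 0.489, -0.489]
contact_force: [0.3, 0.6, -9.4]
width: 0.0319
```

>>> arm_command(
  steps=[
    {"x":0,"y":0.3,"z":0,"ax":0,"ay":0,"az":0,"claw":1},
    {"x":0,"y":0,"z":0,"ax":0,"ay":0,"az":0,"claw":1},
  ],
)

```text
time: 36.42
eef_pos: [0.4682, -0.2647, 0.0526]
ee_rot: [0.51, -0.51, 0.489, -0.49]
contact_force: [-0.4, -0.2, -7.9]
width: 0.0316
```

>>> arm_command(
  steps=[
    {"x":0,"y":0.3,"z":0,"ax":0,"ay":0,"az":0,"claw":1},
    {"x":0,"y":0.1,"z":0,"ax":0,"ay":0,"az":0,"claw":1},
    {"x":0,"y":0,"z":0,"ax":0,"ay":0,"az":0,"claw":1},
  ],
)

```text
time: 36.67
eef_pos: [0.4677, -0.2647, 0.048]
ee_rot: [-0.51, 0.51, -0.49, 0.49]
contact_force: [-0.2, -0.4, -8.1]
width: 0.0316
```

>>> arm_command(
  steps=[
    {"x":0,"y":0.15,"z":0,"ax":0,"ay":0,"az":0,"claw":1},
    {"x":0,"y":0,"z":0,"ax":0,"ay":0,"az":0,"claw":1},
  ],
)

```text
time: 36.83
eef_pos: [0.4679, -0.2648, 0.0475]
ee_rot: [0.51, -0.51, 0.49, -0.49]
contact_force: [-4.0, 1.7, 2.9]
width: 0.0317
```

Seated. Release, rise, and check everything.

>>> arm_command(
  steps=[
    {"x":0,"y":0,"z":0,"ax":0,"ay":0,"az":0,"claw":0.47},
    {"x":0,"y":0,"z":0,"ax":0,"ay":0,"az":0,"claw":0.47},
    {"x":0,"y":0,"z":0,"ax":0,"ay":0,"az":0,"claw":0.47},
    {"x":0,"y":-1,"z":0,"ax":0,"ay":0,"az":0,"claw":0.47},
    {"x":0,"y":-3,"z":0,"ax":0,"ay":0,"az":0,"claw":0.47},
  ],
)

```text
time: 37.25
eef_pos: [0.4657, -0.2636, 0.0845]
ee_rot: [-0.51, 0.511, -0.492, 0.488]
contact_force: [0.7, -0.1, 0.8]
width: 0.0464
```

>>> arm_command(
  steps=[
    {"x":0,"y":-4,"z":0,"ax":0,"ay":0,"az":0,"claw":1},
    {"x":0,"y":-2,"z":0,"ax":0,"ay":0,"az":0,"claw":1},
    {"x":0,"y":0,"z":0,"ax":0,"ay":0,"az":0,"claw":1},
    {"x":0,"y":0,"z":0,"ax":0,"ay":0,"az":0,"claw":1},
  ],
)

```text
time: 37.58
eef_pos: [0.4688, -0.2652, 0.1486]
ee_rot: [0.511, -0.51, 0.488, -0.491]
contact_force: [-0.7, 0.1, -0.5]
width: 0.0233
```

```bash
python3 -c "
from h import *
d=vision.get_image('wrist');cv2.imwrite('pics/w15.png',d['frame'])
d=vision.get_image('scene');cv2.imwrite('pics/s15.png',cv2.resize(d['frame'][100:400,20:400],None,fx=2,fy=2))
go(.6355,-.2125,.12)
"
```

```text
p [ 0.4674 -0.2645  0.1463] yaw -87.6 tilt [-0. -1. -0.] F [-0.22 -0.6   0.04] w 0.0152 t 37.6833
turn ay=0.0 (rows 0.0) then x=-4.50 y=2.63 z=17.01 cm rows 4.4
```

View pics/s15.png

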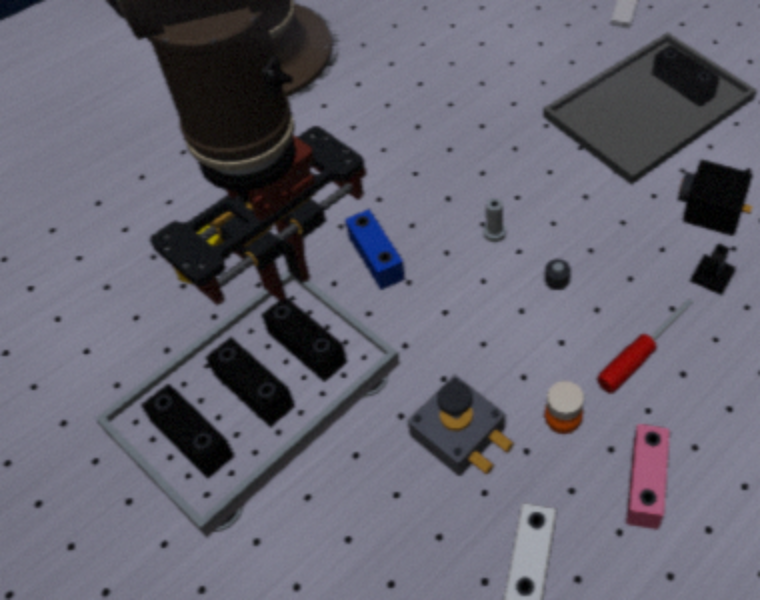

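View pics/w15.png

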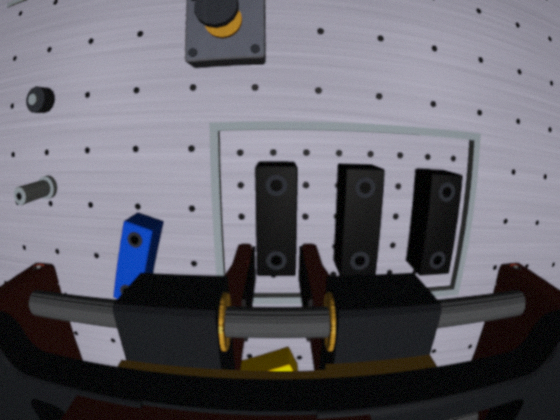

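>>> arm_command(
  steps=[
    {"x":-0.9,"y":0,"z":3.4,"ax":0,"ay":0,"az":0,"claw":1},
    {"x":-0.9,"y":0,"z":3.4,"ax":0,"ay":0,"az":0,"claw":1},
    {"x":-0.9,"y":0,"z":3.4,"ax":0,"ay":0,"az":0,"claw":1},
    {"x":-0.9,"y":0,"z":3.4,"ax":0,"ay":0,"az":0,"claw":1},
    {"x":-0.9,"y":0,"z":3.4,"ax":0,"ay":0,"az":0,"claw":1},
  ],
)

```text
time: 38.1
eef_pos: [0.6364, -0.2119, 0.1447]
ee_rot: [-0.51, 0.511, -0.491, 0.489]
contact_force: [0.4, -0.6, -0.0]
width: 0.0003
```

>>> arm_command(
  steps=[
    {"x":0,"y":1.5,"z":0,"ax":0,"ay":0,"az":0,"claw":1},
    {"x":0,"y":1.5,"z":0,"ax":0,"ay":0,"az":0,"claw":1},
    {"x":0,"y":0,"z":0,"ax":0,"ay":0,"az":0,"claw":1},
    {"x":0,"y":0,"z":0,"ax":0,"ay":0,"az":0,"claw":1},
  ],
)

```text
time: 38.43
eef_pos: [0.6343, -0.2124, 0.1143]
ee_rot: [-0.509, 0.511, -0.491, 0.488]
contact_force: [-0.6, -0.3, -0.4]
width: 0.0007
```

```bash
python3 -c "
from h import *
risers()
go(.6355,-.2125,.078)
" | awk '/^p |turn|LxW 90|LxW 8|LxW 7|LxW 9/'
```

```text
px [440.  83.] xy 0.8453 -0.3981 LxW 83 50 ang -67.3 zt 0.0352 bgr [ 80. 150. 190.]
px [329. 101.] xy 0.8084 -0.1234 LxW 91 33 ang -56.0 zt 0.0391 bgr [181. 156. 222.]
px [295. 139.] xy 0.7122 -0.0375 LxW 73 21 ang 89.9 zt 0.0278 bgr [ 41.  46. 194.]
px [195. 164.] xy 0.6438 0.2101 LxW 78 65 ang 22.5 zt 0.0527 bgr [42. 43. 44.]
px [131. 228.] xy 0.487 0.365 LxW 90 34 ang -5.0 zt 0.0446 bgr [35. 36. 37.]
px [329. 260.] xy 0.4086 -0.122 LxW 89 32 ang -16.0 zt 0.0389 bgr [218. 120.  72.]
p [ 0.635  -0.2129  0.1157] yaw -87.7 tilt [-0.    -1.    -0.002] F [-0.77 -0.85  0.72] w 0.001 t 38.4833
turn ay=0.0 (rows 0.0) then x=-0.03 y=3.77 z=0.05 cm rows 0.9
```

>>> arm_command(
  steps=[
    {"x":0,"y":1.2,"z":0,"ax":0,"ay":0,"az":0,"claw":1},
    {"x":0,"y":1.2,"z":0,"ax":0,"ay":0,"az":0,"claw":1},
    {"x":0,"y":0.8,"z":0,"ax":0,"ay":0,"az":0,"claw":1},
    {"x":0,"y":0.5,"z":0,"ax":0,"ay":0,"az":0,"claw":1},
    {"x":0,"y":0.5,"z":0,"ax":0,"ay":0,"az":0,"claw":1},
  ],
)

```text
time: 38.9
eef_pos: [0.6351, -0.2127, 0.0738]
ee_rot: [-0.51, 0.51, -0.49, 0.489]
contact_force: [-3.5, 0.7, 4.9]
width: 0.0006
```

>>> arm_command(
  steps=[
    {"x":0,"y":0.5,"z":0,"ax":0,"ay":0,"az":0,"claw":1},
    {"x":0,"y":0.5,"z":0,"ax":0,"ay":0,"az":0,"claw":1},
    {"x":0,"y":0.4,"z":0,"ax":0,"ay":0,"az":0,"claw":1},
    {"x":0,"y":0.4,"z":0,"ax":0,"ay":0,"az":0,"claw":1},
    {"x":0,"y":0.3,"z":0,"ax":0,"ay":0,"az":0,"claw":1},
  ],
)

```text
time: 39.32
eef_pos: [0.6354, -0.2127, 0.056]
ee_rot: [-0.51, 0.51, -0.49, 0.49]
contact_force: [-17.9, 5.7, 44.0]
width: 0.0005
```

>>> arm_command(
  steps=[
    {"x":0,"y":0,"z":0,"ax":0,"ay":0,"az":0,"claw":1},
  ],
)

```text
time: 39.4
eef_pos: [0.6353, -0.2128, 0.0563]
ee_rot: [-0.51, 0.51, -0.49, 0.49]
contact_force: [-10.4, 3.2, 20.9]
width: 0.0006
```

>>> arm_command(
  steps=[
    {"x":0,"y":0.05,"z":0,"ax":0,"ay":0,"az":0,"claw":1},
    {"x":0,"y":0,"z":0,"ax":0,"ay":0,"az":0,"claw":1},
    {"x":0,"y":0,"z":0,"ax":0,"ay":0,"az":0,"claw":1},
    {"x":0,"y":0,"z":0,"ax":0,"ay":0,"az":0,"claw":1},
    {"x":0,"y":0,"z":0,"ax":0,"ay":0,"az":0,"claw":1},
  ],
)

```text
time: 39.82
eef_pos: [0.6353, -0.2127, 0.0563]
ee_rot: [-0.51, 0.51, -0.49, 0.49]
contact_force: [-11.9, 2.1, 24.8]
width: 0.0003
```

>>> arm_command(
  steps=[
    {"x":0,"y":0,"z":0,"ax":0,"ay":0,"az":0,"claw":1},
    {"x":0,"y":0,"z":0,"ax":0,"ay":0,"az":0,"claw":1},
    {"x":0,"y":0,"z":0,"ax":0,"ay":0,"az":0,"claw":1},
    {"x":0,"y":0,"z":0,"ax":0,"ay":0,"az":0,"claw":1},
    {"x":0,"y":0,"z":0,"ax":0,"ay":0,"az":0,"claw":1},
  ],
)

```text
time: 40.23
eef_pos: [0.6353, -0.2127, 0.0563]
ee_rot: [-0.51, 0.51, -0.49, 0.49]
contact_force: [-11.9, 3.7, 24.7]
width: 0.0005
```

>>> arm_command(
  steps=[
    {"x":0,"y":0,"z":0,"ax":0,"ay":0,"az":0,"claw":1},
    {"x":0,"y":0,"z":0,"ax":0,"ay":0,"az":0,"claw":1},
    {"x":0,"y":0,"z":0,"ax":0,"ay":0,"az":0,"claw":1},
    {"x":0,"y":0,"z":0,"ax":0,"ay":0,"az":0,"claw":1},
    {"x":0,"y":0,"z":0,"ax":0,"ay":0,"az":0,"claw":1},
  ],
)

```text
time: 40.65
eef_pos: [0.6353, -0.2127, 0.0563]
ee_rot: [-0.51, 0.51, -0.49, 0.49]
contact_force: [-11.8, 3.6, 24.9]
width: 0.0004
```

>>> arm_command(
  steps=[
    {"x":0,"y":-1,"z":0,"ax":0,"ay":0,"az":0,"claw":1},
    {"x":0,"y":-2,"z":0,"ax":0,"ay":0,"az":0,"claw":1},
    {"x":0,"y":-3,"z":0,"ax":0,"ay":0,"az":0,"claw":1},
    {"x":0,"y":-4,"z":0,"ax":0,"ay":0,"az":0,"claw":1},
    {"x":0,"y":-3,"z":0,"ax":0,"ay":0,"az":0,"claw":1},
  ],
)

```text
time: 41.07
eef_pos: [0.6363, -0.2129, 0.1858]
ee_rot: [0.511, -0.51, 0.489, -0.49]
contact_force: [0.7, -0.8, 0.5]
width: 0.0003
```

>>> arm_command(
  steps=[
    {"x":0,"y":0,"z":-3,"ax":0,"ay":0,"az":0,"claw":1},
    {"x":0,"y":0,"z":-3,"ax":0,"ay":0,"az":0,"claw":1},
    {"x":0,"y":0,"z":-3,"ax":0,"ay":0,"az":0,"claw":1},
    {"x":0,"y":0,"z":0,"ax":0,"ay":0,"az":0,"claw":1},
    {"x":0,"y":0,"z":0,"ax":0,"ay":0,"az":0,"claw":1},
  ],
)

```text
time: 41.48
eef_pos: [0.545, -0.2171, 0.1838]
ee_rot: [0.51, -0.51, 0.49, -0.49]
contact_force: [0.7, -0.4, -0.3]
width: 0.0007
```

```bash
python3 -c "
from h import *
d=vision.get_image('wrist');cv2.imwrite('pics/w16.png',d['frame'])
d=vision.get_image('scene');cv2.imwrite('pics/s16.png',cv2.resize(d['frame'][100:400,20:400],None,fx=2,fy=2))
go(.6355,-.2125,.12)
d,P,ok=cloud('scene')
risers()
"| awk '/^p |turn|-0.2|LxW 90|LxW 7|LxW 8|LxW 9|-0.1|LxW 3/'
```

```text
p [ 0.5469 -0.2163  0.1836] yaw -87.6 tilt [ 0.    -1.     0.002] F [0.27 0.52 0.55] w 0.0006 t 41.5833
turn ay=0.0 (rows 0.0) then x=-0.02 y=6.36 z=8.86 cm rows 2.7
px [437.  88.] xy 0.8449 -0.3972 LxW 84 51 ang -67.2 zt 0.0351 bgr [ 78. 146. 185.]
px [329. 101.] xy 0.8082 -0.1234 LxW 90 33 ang -56.1 zt 0.039 bgr [176. 152. 219.]
px [383. 111.] xy 0.7814 -0.2607 LxW 90 32 ang -56.9 zt 0.0392 bgr [220. 221. 221.]
px [ 11. 195.] xy 0.5506 0.6337 LxW 327 40 ang -0.2 zt 0.1011 bgr [86. 92. 95.]
px [295. 139.] xy 0.7122 -0.0376 LxW 73 21 ang -89.9 zt 0.0279 bgr [ 40.  44. 189.]
px [330. 141.] xy 0.7025 -0.1265 LxW 36 34 ang 11.2 zt 0.0479 bgr [221. 224. 224.]
px [228. 140.] xy 0.706 0.1295 LxW 33 14 ang -79.3 zt 0.0486 bgr [27.  28.5 28.5]
px [194. 164.] xy 0.6439 0.21 LxW 77 65 ang 22.8 zt 0.0527 bgr [41. 42. 43.]
px [364. 164.] xy 0.6359 -0.212 LxW 32 31 ang 45.3 zt 0.0764 bgr [101. 108. 107.]
px [380. 238.] xy 0.4701 -0.2631 LxW 90 32 ang 1.4 zt 0.0726 bgr [164. 162. 157.]
px [131. 228.] xy 0.487 0.365 LxW 90 33 ang -5.5 zt 0.0448 bgr [35. 35. 35.]
px [329. 260.] xy 0.4088 -0.122 LxW 90 32 ang -15.9 zt 0.0388 bgr [212. 117.  70.]
```

View pics/s16.png

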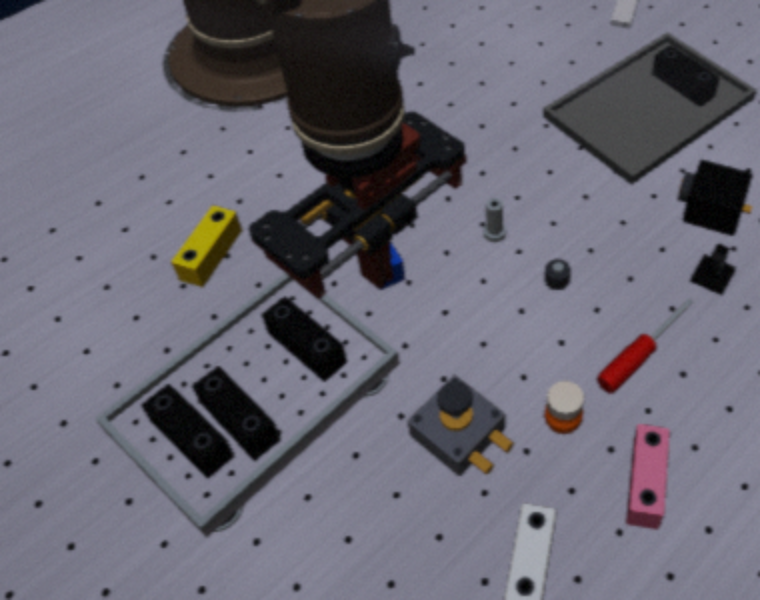

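View pics/w16.png

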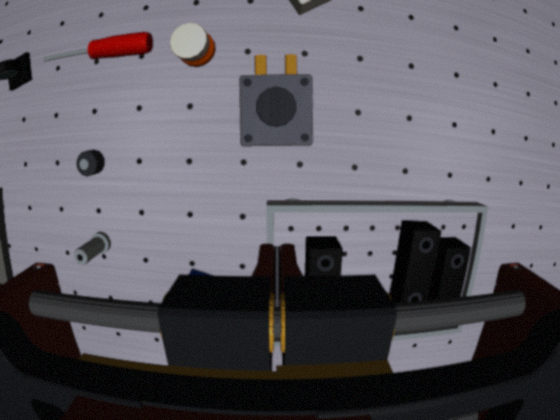

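```bash
python3 -c "
from h import *
d,P,ok=cloud()
m=(ok&(P[...,2]>.06)&(P[...,2]<.09)&(P[...,1]<-.285)&(P[...,1]>-.45)&(P[...,0]>.38)&(P[...,0]<.57)).astype(np.uint8)
n,L,S,c=cv2.connectedComponentsWithStats(m,connectivity=4)
for i in range(1,n):
    if S[i,4]<40: continue
    q=P[L==i]; A=np.c_[q[:,:2]-q[:,:2].mean(0),np.ones(len(q))]
    k=np.linalg.lstsq(A,q[:,2],rcond=None)[0]
    print(S[i,4],cv2.minAreaRect((q[:,:2]*1000).astype(np.float32)),'tilt',k[:2].round(3),'z',k[2].round(4))
cv2.imwrite('pics/t17.png',cv2.resize(d['frame'][190:280,350:480],None,fx=6,fy=6,interpolation=cv2.INTER_CUBIC))
"
```

```text
(no output)
```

View pics/t17.png

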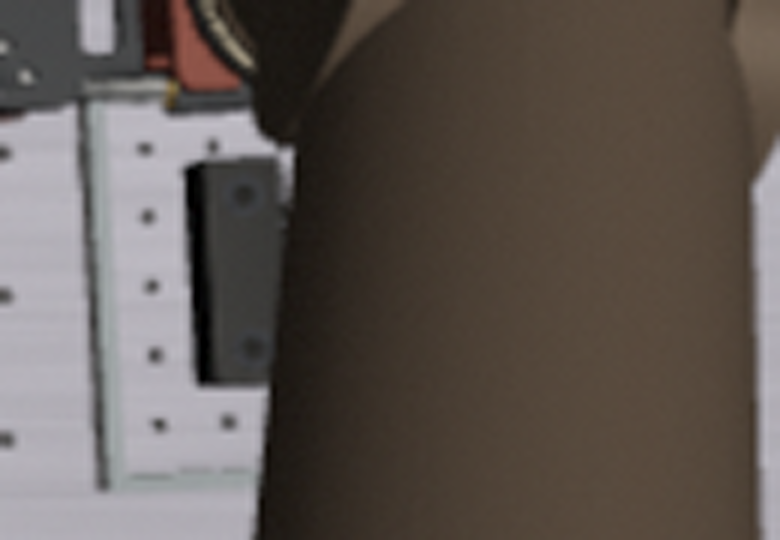

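>>> arm_command(
  steps=[
    {"x":-4,"y":-0.5,"z":0,"ax":0,"ay":0,"az":0,"claw":1},
    {"x":-4,"y":-0.5,"z":0,"ax":0,"ay":0,"az":0,"claw":1},
    {"x":-4,"y":-0.5,"z":0,"ax":0,"ay":0,"az":0,"claw":1},
    {"x":-4,"y":-0.5,"z":0,"ax":0,"ay":0,"az":0,"claw":1},
    {"x":-4,"y":-0.5,"z":0,"ax":0,"ay":0,"az":0,"claw":1},
  ],
)

```text
time: 42.15
eef_pos: [0.5379, -0.0144, 0.2082]
ee_rot: [0.51, -0.51, 0.49, -0.49]
contact_force: [0.7, -0.9, -0.3]
width: 0.0001
```

>>> arm_command(
  steps=[
    {"x":-2,"y":0,"z":0,"ax":0,"ay":0,"az":0,"claw":1},
    {"x":0,"y":0,"z":0,"ax":0,"ay":0,"az":0,"claw":1},
    {"x":0,"y":0,"z":0,"ax":0,"ay":0,"az":0,"claw":1},
  ],
)

```text
time: 42.4
eef_pos: [0.5373, 0.005, 0.208]
ee_rot: [0.511, -0.511, 0.489, -0.489]
contact_force: [0.4, -1.0, 0.1]
width: 0.0005
```

```bash
python3 -c "
from h import *
d,P,ok=cloud()
m=(ok&(P[...,2]>.06)&(P[...,2]<.09)&(P[...,1]<-.2)&(P[...,1]>-.46)&(P[...,0]>.38)&(P[...,0]<.56)).astype(np.uint8)
n,L,S,c=cv2.connectedComponentsWithStats(m,connectivity=4)
for i in range(1,n):
    if S[i,4]<40: continue
    q=P[L==i]; A=np.c_[q[:,:2]-q[:,:2].mean(0),np.ones(len(q))]
    k=np.linalg.lstsq(A,q[:,2],rcond=None)[0]
    print(S[i,4],cv2.minAreaRect((q[:,:2]*1000).astype(np.float32)),'tilt',k[:2].round(3),'z',k[2].round(4))
cv2.imwrite('pics/t18.png',cv2.resize(d['frame'][190:280,350:480],None,fx=6,fy=6,interpolation=cv2.INTER_CUBIC))
cv2.imwrite('pics/t18f.png',d['frame'])
"
```

```text
557 ((489.574462890625, -361.64251708984375), (90.02179718017578, 33.373600006103516), 0.052946846932172775) tilt [-0.006 -0.052] z 0.0716
557 ((469.80084228515625, -263.8497619628906), (89.91770935058594, 32.71500778198242), 2.187364339828491) tilt [-0.    -0.058] z 0.0717
571 ((472.0212707519531, -404.4747314453125), (88.6541976928711, 35.417240142822266), 2.3354780673980713) tilt [ 0.007 -0.076] z 0.0717
```

View pics/t18.png

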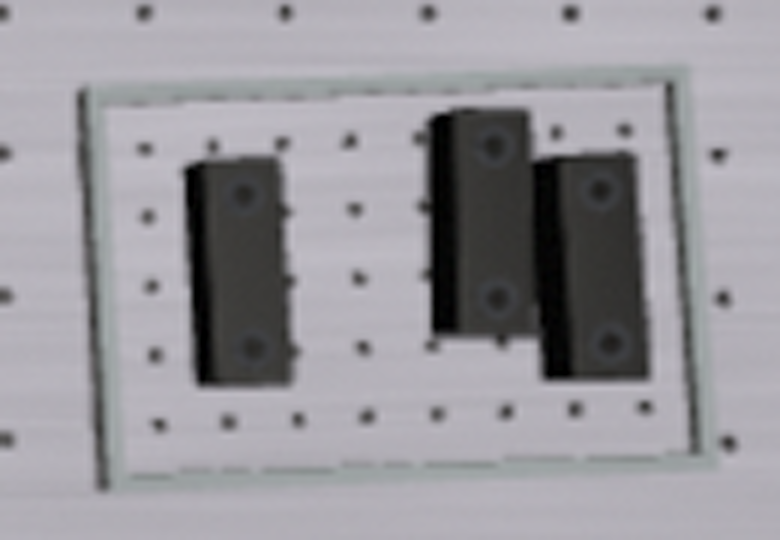

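View pics/t18f.png

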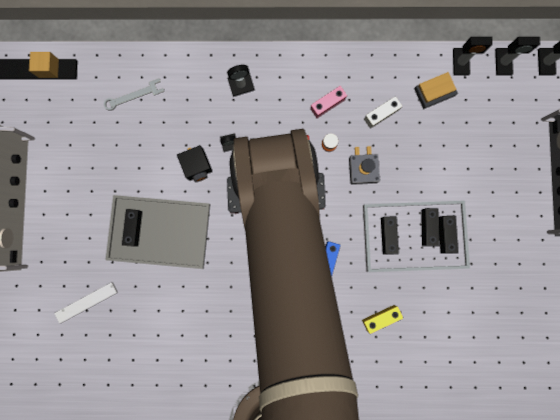

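```bash
python3 -c "
from rig import close_job
print(close_job())"
```

```text
the job is handed in; nothing more can be done
None
```

The job is done and handed in after about 42 s of robot time; the hand-in itself reports no verdict. There were four black risers.

- **First push:** with the platform empty, I held the plunger at its stop for about 1.4 s. The cap stood at 56 mm, against 76 mm when up, under about 25 N. It then sprang back.
- **Sorting:** three risers pulled about 8, 7.3 and 8.5 N, so they are steel, and I put them side by side on the platform. The fourth pulled about 2.7 N, so it is aluminium and went in the tray.
- **Second push:** once all four were away, I held the plunger at its stop for another 1.3 s or so and released it. The cap reads 76 mm again.

**Last checks:**
- All three steel risers are flat inside the platform rim with their holes up.
- The aluminium riser is inside the tray.
- The screwdriver, jar and lens mount were last measured just after the second push, at their starting places. In the final picture the arm hides the screwdriver and part of the lens mount.
- The gripper is clear of everything.

**Two things did not go exactly to plan:**
- **Knocked riser:** the middle riser on the platform was knocked about 3 to 4 cm during the second push, with the arm away from it. It still stands flat, about 9 mm inside the rim and clear of its neighbour, so I left it there.
- **Push force:** the wrist force briefly reached 47 N on the first push and 44 N on the second, through the fingertips as the plunger met its stop. That is well under the 120 N wrist limit, but over 40 N if fingertip pressure counts towards the arm and gripper-body limit.

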